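# Clear the two stacks on the harness bench

## Task

Take the two stacks on the harness bench apart and put each thing where it belongs: the parts case flat in the broad shallow tray, the connector magazine flat in the long narrow tray, the larger tape roll down on the thick spindle, the smaller tape roll down on the thin spindle, and the jar standing in the round dish. Keep the jar upright throughout.

Things in the scene. Friction and masses are not known exactly. Their poses are not given: they have to be found in the camera images.
- case: Loose flat parts case, plain grey plastic with a white lid panel, 148 (x) x 60 (y) x 30 (z) mm, about 0.26 kg; at the start it lies flat on the bench and is the bottom of one of the two stacks (one tape roll lies on it, up to 30 mm off its middle along its length). Origin: centre of the underside, z up.
- magazine: Loose connector magazine, a long narrow aluminium bar with nine dark pockets along its top, 186 (x) x 36 (y) x 30 (z) mm, about 0.24 kg; lies flat on the bench, bottom of the other stack (the other tape roll lies on it, up to 30 mm off its middle along its length). Origin: centre of the underside, z up.
- wide_roll: Loose rigid roll of black tape lying flat, the larger one: outer diameter 66 mm, hole 40 mm, 25 mm high, about 0.10 kg; at the start on the case or on the magazine, with the jar standing on it. Origin: centre of the underside, z up.
- small_roll: Loose rigid roll of black tape lying flat, the smaller one: outer diameter 50 mm, hole 24 mm, 25 mm high, about 0.07 kg; at the start on whichever of case and magazine does not carry the larger roll; nothing lies on it. Origin: centre of the underside, z up.
- jar: Loose round screw-top jar, white with a bare aluminium cap, diameter 50 mm, 45 mm high, about 0.11 kg, standing upright on the larger tape roll. Origin: centre of the underside, z up.
- tray: Place for the case: fixed white shallow tray, the broader of the two; inside 170 (x) x 84 (y) mm, floor 3 mm thick, lip 4 mm thick whose top is 11 mm above the bench. Its x is its long direction. Origin: centre of the underside, z up.
- cradle: Place for the magazine: fixed white shallow tray, the long narrow one; inside 208 (x) x 56 (y) mm, floor 3 mm thick, lip 4 mm thick whose top is 11 mm above the bench. Its x is its long direction. Origin: centre of the underside, z up.
- thick_spindle: Place for the larger roll: fixed upright steel post of diameter 26 mm, top (slightly tapered) 45 mm above the bench, on a dark round base plate 80 mm across and 6 mm thick; the roll lies on the base plate with the post through its hole. Origin: centre of the underside, z up.
- thin_spindle: Place for the smaller roll: as the thick spindle but with a post of diameter 10 mm; base plate 80 mm across and 6 mm thick, post top 45 mm above the bench. Origin: centre of the underside, z up.
- dish: Place for the jar: fixed round steel dish, inside diameter 72 mm, outside 80 mm, floor 4 mm thick, rim 12 mm above the bench. Origin: centre of the underside, z up.
Not all that is in view belongs to the job. Several things have the shape of the jar; the one meant has the colours described above. What is shaped like the dish but red is not meant.

How it is judged (in metres and radians):
At the end, for the whole second after the job is handed in: Case and magazine flat in their trays, within 14 mm of the middle and 0.3 rad of its length; rolls down on their spindles' base plates (4 mm), within 10 mm of the axis; jar upright on the dish floor, within 14 mm of its centre; tilts below 0.06 rad (rolls, jar 0.08); all at rest (x of case in the frame of tray between -0.014 and 0.014 m and y of case in the frame of tray between -0.014 and 0.014 m and z of case in the frame of tray between -0.001 and 0.006 m and angle between each of case, magazine's own z axis and vertical below 0.06 rad and angle between the x axis of case and the x axis of tray, either way round below 0.3 rad and x of magazine in the frame of cradle between -0.014 and 0.014 m and y of magazine in the frame of cradle between -0.014 and 0.014 m and z of magazine in the frame of cradle between -0.001 and 0.006 m and angle between the x axis of magazine and the x axis of cradle, either way round below 0.3 rad and horizontal distance between wide_roll and thick_spindle below 0.01 m and angle between each of wide_roll, small_roll, jar's own z axis and vertical below 0.08 rad and z of wide_roll in the frame of thick_spindle between 0.002 and 0.01 m and horizontal distance between small_roll and thin_spindle below 0.01 m and z of small_roll in the frame of thin_spindle between 0.002 and 0.01 m and horizontal distance between jar and dish below 0.014 m and z of jar in the frame of dish between 0 and 0.008 m and linear speed of each of case, magazine, wide_roll, small_roll, jar below 0.02 m/s); the robot touches nothing.
It fails at once if the jar is tipped by more than about 30 degrees (angle between jar's own z axis and vertical above 0.52 rad).
It also fails if it takes over 136 s, if anything falls off the work surface, if the arm or the gripper's body presses on something with over 40 N, if the wrist force passes 120 N, or if a joint passes its speed limit or range.

## Robot

A 7-joint arm with a two-finger parallel gripper is mounted at the origin on the work surface. World frame = base frame: x ahead of the robot, y to its left, z up, the work surface at z = 0. Lengths are in mm, angles in rad, forces in N, time in s.
With the tool pointing down it reaches from about 400 to 875 mm from the base axis. Payload 4.4 kg.
Tool frame: the origin (TCP) lies at the very end of the fingers, on their centre line; the grasp point (between the pads) lies ctrl.grip_point_offset behind it (ctrl.grip_point_offset is the distance from the TCP to the grasp point, in mm); z points along the fingers, y is the line along which they close (so a half turn about z gives the same grasp; the last joint's range is limited). The gripper opens to 85 mm and grips with 20 to 120 N. Pads are 22 mm wide; open, the fingers measure 114 mm over their backs; the gripper's body (76 mm by 85 mm) begins 54 mm behind the grasp point. The pads swing forward as they close: fully open they stand 13 mm farther back than shut.
Start: joints at [-1.336, 0.628, 0.038, 1.517, -0.027, 0.996, -0.02], TCP at [192.56, 620.837, 200.613] pointing down, gripper open.
Joint ranges: [-3.06, 3.06], [-0.37, 2.12], [-1.25, 1.32], [0.18, 2.47], [-1.1, 4.24], [0.23, 1.98], [-2.94, 2.94]. Speed limits (rad/s): [2.57, 2.57, 3.14, 3.14, 3.14, 3.14, 3.14].

## Interface

Orientations are given as [roll, pitch, yaw] about the fixed x, y, z axes, in that order (R = Rz(yaw) Ry(pitch) Rx(roll)).
In Python, from cell import read_state, cams, ctrl, models gives the robot as it stands. The module is installed in compiled form; this text tells all that it offers.
- The arm moves only by the tool inch_along, called after "Request:" by a JSON object that holds its "fn" and its "kwargs", one argument or row to a line. Schema: {"type":"object","properties":{"deltas":{"type":"array","items":{"type":"array","items":{"type":"array","items":{"type":"number"},"minItems":7,"maxItems":7},"minItems":1,"maxItems":12},"minItems":1,"maxItems":1},"only":{"type":"string"},"quiet":{"type":"boolean"},"lines":{"type":"string"}},"required":["deltas"],"additionalProperties":false}. deltas is a list that holds a single list of rows (three levels of brackets), with 1 to 12 rows, each of 7 numbers: dx, dy, dz in mm, then a rotation vector rx, ry, rz in rad, then the finger opening in mm; each row shifts and turns the commanded pose from where the row before left it, along the tool's axes as they then stand; what a row does not reach is not made up. A row lasts 1/10 s, in which the tool goes at most 50 mm and 0.15 rad, less where a joint would pass 70% of its speed; a pose out of reach is approached as far as the arm can. The fingers move at their own pace and stop on an object; the grip force is fixed at half the most. Time passes only in rows, so rows that do not move let the fingers close. The tool returns the time, the measured TCP pose, the force, the opening and the grip force at its end. only (a regular expression) keeps the lines of the reply that match it, lines (a string "A,B") keeps lines A to B, and quiet returns only ok. Input that does not fit is refused with a message, and nothing moves.
- read_state(): the state, without advancing time (a new reading comes with each control period).
- cams.get_image(name): name is "scene" or "side" or "wrist"; returns (picture, depth): 384x512x3 uint8, blue, green, red; 384x512 float32, mm along the optical axis (not along the pixel's ray), 0 where there is no reading.
- cams.calibration(name): a dict with "fx", "fy", "cx", "cy" (pixels), "k1" (the pictures are not rectified: a ray, as slopes to the right and down, at radius r is drawn at 1 + k1 r^2 times it, then the intrinsics apply), "rvec" (rotation vector, rad) and "tvec" (3), from world to camera coordinates, as OpenCV has them; the wrist camera has in their place "hand_eye" (4x4, takes a point from camera to tool coordinates, whose origin is the TCP and whose axes are the flange's). Camera axes: x right, y down, z forward; pixel columns grow to the right and rows downward; lengths in mm; the calibration is good to about 2 mm. A picture is of the moment at which its call begins: read the wrist's pose just before it. calibration takes no time and is no camera call.
- ctrl.finish_job(): hands the job in; it is judged then, once.
Trained networks look in the newest picture that a camera, given by its name, has taken for a name from the list of things; names that differ only in an ending like _2 or _b are one class to them, and where a whole thing is asked for, a point or a joint stands for the part that bears it (a point fixed in the world has none). Each returns a list of dicts, best first, with "confidence" (0 to 1); they miss things now and then, are a little off and sometimes report something else, mostly with a low value. They report only what shows in the picture. A call takes as long as a camera call. They do not tell look-alikes from the thing itself.
- models.search_frame(thing, camera): "extent" ([left, top, right, bottom] in pixels, round what is visible of it).
- models.mark_of(thing, camera): "position" ([column, row] in pixels: a listed point, or the origin of a listed thing).
The state is a dict: "clock": time; "qpos": joint angles; "qd": joint speeds; "tau": joint torques, N m; "eef_pos": TCP position; "tool_rot": TCP orientation; "force": force on the tool from outside, world axes, zero at the start; "torque": the same for the moment, N m; "width": finger opening in mm; "gripper_force": force on a finger pad.
Only numpy, scipy, OpenCV 4.12 (cv2) and the standard library are available. Lean on these libraries where they do the work, as an engineer would, in place of code of your own. Each camera call takes 0.05 s, during which the arm holds its last target. There are 200 camera calls.

## Working session

There is one attempt and no reset: what is moved stays moved. The work goes in short steps, Python scripts to look and compute and a tool call to move; the robot and the scene stay as the last step left them, time stands still between calls to the robot, and variables do not carry over. Pictures are saved under pics/ and viewed, at most 14 in all, crops included, and the job is handed in when it is done.

```bash
mkdir -p pics
```

Create h.py:
```python
import numpy as np, cv2
from cell import read_state, cams, ctrl, models
from scipy.spatial.transform import Rotation as R
def snap(n):
    s=read_state(); im,d=cams.get_image(n); c=cams.calibration(n); return s,im,d,c
def pose(c,s):
    # returns Rcw (cam->world), origin
    if 'hand_eye' in c:
        H=np.array(c['hand_eye']); Rt=R.from_euler('xyz',s['tool_rot']).as_matrix()
        return Rt@H[:3,:3], Rt@H[:3,3]+np.array(s['eef_pos'])
    Rm=cv2.Rodrigues(np.array(c['rvec'],float))[0]; return Rm.T, -Rm.T@np.array(c['tvec'],float).ravel()
def rays(c,uv):
    uv=np.asarray(uv,float).reshape(-1,2); x=(uv[:,0]-c['cx'])/c['fx']; y=(uv[:,1]-c['cy'])/c['fy']
    rd=np.hypot(x,y); r=rd.copy()
    for _ in range(20): r=rd/(1+c['k1']*r*r)
    f=np.where(rd>0,r/np.maximum(rd,1e-9),1); return np.c_[x*f,y*f,np.ones(len(x))]
def at_z(c,s,uv,z):
    A,o=pose(c,s); w=rays(c,uv)@A.T; return o+w*((z-o[2])/w[:,2:3])
def cloud(c,s,d):
    h,w=d.shape; u,v=np.meshgrid(np.arange(w),np.arange(h)); A,o=pose(c,s)
    P=(rays(c,np.c_[u.ravel(),v.ravel()])*d.reshape(-1,1))@A.T+o; return P.reshape(h,w,3)
```

Run:
```python
from h import *
print({k:v for k,v in read_state().items() if k in('eef_pos','tool_rot','width','clock')},ctrl.grip_point_offset)
for n in('scene','side'):
    s,im,d,c=snap(n); cv2.imwrite(f'pics/{n}0.png',im); np.savez(f'{n}0.npz',im=im,d=d); print(n,c)
    for t in ['case','magazine','wide_roll','small_roll','jar','tray','cradle','thick_spindle','thin_spindle','dish']:
        r=models.mark_of(t,n)
        for q in r[:4]: print(t,np.round(q['position']),round(q['confidence'],2),np.round(at_z(c,s,q['position'],0)[0]))
print(cams.calibration('wrist'))
```

```text
{'clock': 0.0, 'eef_pos': array([192.33363041, 620.18540401, 199.68369335]), 'tool_rot': array([-3.13971424e+00,  9.00907109e-06,  2.84084325e+00]), 'width': 85.67799494826494} 18.700000000000003
scene {'fx': 362.4691695940178, 'fy': 362.4691695940178, 'cx': 252.11624746681272, 'cy': 191.46429449025965, 'k1': -0.07121431527962559, 'rvec': array([ 1.41023982,  2.3190008 , -0.77586051]), 'tvec': array([ 273.22796618, -349.54630398, 1211.55816713])}
case [398. 221.] 0.69 [426. 325.   0.]
magazine [306. 277.] 0.85 [667. 177.   0.]
magazine [169. 140.] 0.49 [ 453. -350.    0.]
wide_roll [403. 212.] 0.76 [394. 330.   0.]
small_roll [309. 274.] 0.64 [658. 179.   0.]
jar [411. 206.] 0.83 [366. 346.   0.]
jar [365. 198.] 0.77 [394. 229.   0.]
jar [405. 208.] 0.74 [379. 333.   0.]
tray [170. 205.] 0.78 [ 647. -209.    0.]
cradle [168. 140.] 0.63 [ 454. -354.    0.]
thick_spindle [314. 200.] 0.83 [461. 114.   0.]
thin_spindle [249. 166.] 0.65 [435. -91.   0.]
dish [247. 240.] 0.89 [644.  15.   0.]
side {'fx': 478.5031954668356, 'fy': 478.5031954668356, 'cx': 254.3950358170137, 'cy': 191.1529293
[... 484 characters left out ...]
radle [305. 302.] 0.94 [ 453. -344.    0.]
thick_spindle [212. 203.] 0.69 [475. 120.   0.]
thin_spindle [238. 248.] 0.59 [430. -94.   0.]
dish [280. 198.] 0.58 [663.  23.   0.]
dish [234. 158.] 0.54 [675. 306.   0.]
{'fx': 327.03797941860915, 'fy': 327.03797941860915, 'cx': 250.48449915804102, 'cy': 188.49680082172202, 'k1': -0.022895617601089, 'hand_eye': array([[-8.85012669e-04, -9.55253254e-01, -2.95787826e-01,
         7.48923154e+01],
       [ 9.99998729e-01, -1.23771608e-03,  1.00518257e-03,
         4.31525290e-01],
       [-1.32630527e-03, -2.95786561e-01,  9.55253135e-01,
        -1.73807391e+02],
       [ 0.00000000e+00,  0.00000000e+00,  0.00000000e+00,
         1.00000000e+00]])}
```

View pics/scene0.png

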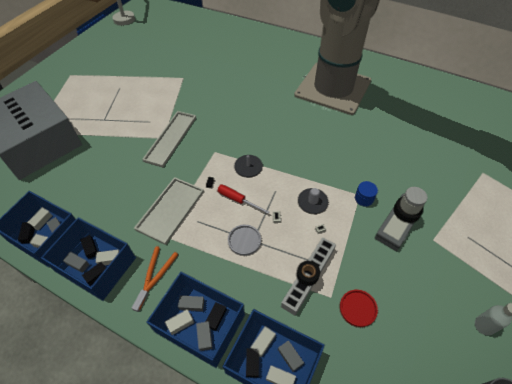

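View pics/side0.png

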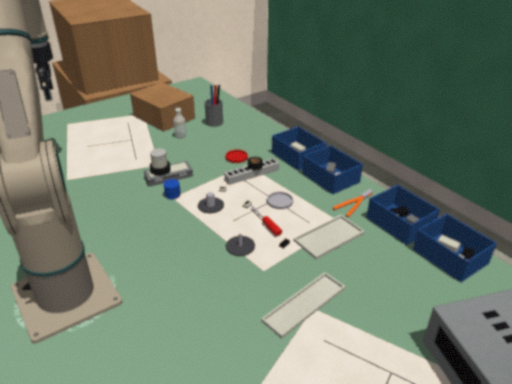

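Scene view: the case stack is at (405,210), with a white/aluminium-capped jar at (413,198). The magazine stack is at (308,272) with its roll on top. Targets are the thick spindle (313,200), thin spindle (248,165), dish (245,240), tray (170,210) and cradle (170,138).

Things that could be taken for the jar: the white one with a bare cap at (413,198), the blue one at (366,193), and the clear bottle at (493,320). I choose (413,198). For the dish: the steel one at (245,240) and the red one at (358,308). I choose the steel one.

Create m.py:
```python
from h import *
def top(P,x,y,r,z0,z1):
    m=(np.hypot(P[...,0]-x,P[...,1]-y)<r)&(P[...,2]>z0)&(P[...,2]<z1); return P[m]
def rect(Q):
    q=Q[:,:2].astype(np.float32); return cv2.minAreaRect(q)
def circ(Q): return cv2.minEnclosingCircle(Q[:,:2].astype(np.float32))
```

Run:
```python
from m import *
for n in('scene','side'):
    f=np.load(n+'0.npz'); c=cams.calibration(n); P=cloud(c,None,f['d'].astype(float))
    for nm,x,y,r,a,b in [('jar',405,325,70,85,115),('wroll',405,325,80,48,62),('case',430,325,100,22,38),('sroll',660,180,60,47,62),('mag',660,180,110,22,38),('tspin',461,114,40,25,55),('thin',433,-90,30,25,55),('dish',650,18,60,7,20),('tray',650,-205,120,7,18),('cradle',454,-350,130,7,18)]:
        Q=top(P,x,y,r,a,b)
        if len(Q)>4: print(n,nm,len(Q),np.round(np.median(Q,0),1),[np.round(v,1) for v in circ(Q)],[np.round(v,1) for v in rect(Q)])
f=np.load('scene0.npz'); cv2.imwrite('pics/crop1.png',cv2.resize(f['im'][170:300,270:440],None,fx=4,fy=4,interpolation=cv2.INTER_CUBIC))
```

```text
scene jar 380 [418.4 333.6  99.3] [array([413.3, 333. ]), np.float64(26.2)] [array([413.7, 334.2]), array([48.9, 48.8]), np.float64(26.3)]
scene wroll 241 [433.4 330.6  54.6] [array([414.5, 333.7]), np.float64(33.6)] [array([421.4, 332.6]), array([65.3, 51.3]), np.float64(78.3)]
scene case 788 [472.6 317.   30.2] [array([433.8, 310.7]), np.float64(85.7)] [array([432.3, 291.5]), array([132.6, 146.8]), np.float64(80.0)]
scene sroll 348 [679.3 179.4  54.6] [array([677.5, 179.1]), np.float64(24.8)] [array([677.7, 178.7]), array([46.7, 48.4]), np.float64(23.2)]
scene mag 1043 [697.8 181.1  30.3] [array([667. , 180.7]), np.float64(93.8)] [array([667.2, 183.9]), array([ 41.6, 185.7]), np.float64(83.7)]
scene tspin 96 [473.7 113.2  42.5] [array([469.8, 111. ]), np.float64(12.7)] [array([469.7, 112.7]), array([23.9, 22.2]), np.float64(27.2)]
scene thin 20 [441.  -89.3  36.4] [array([441.8, -90. ]), np.float64(3.6)] [array([441.3, -90.3]), array([6.3, 5.8]), np.float64(74.1)]
scene dish 214 [652.9  10.8  11.7] [array([650.1,  11.1]), np.float64(40.6)] [array([650.2,  11.2]), array([78.6, 78.2]
[... 1032 characters left out ...]
76 [462.3 103.8  39.6] [array([465.5, 108.6]), np.float64(14.5)] [array([465. , 109.3]), array([27.2, 24.2]), np.float64(55.9)]
side thin 19 [434.8 -96.1  35.8] [array([435.7, -96.3]), np.float64(4.1)] [array([435.1, -96.2]), array([7.6, 5.6]), np.float64(56.4)]
side dish 105 [643.4   7.5  10.7] [array([648.5,   6.3]), np.float64(44.1)] [array([646.4,   5.5]), array([83. , 78.9]), np.float64(78.3)]
side tray 339 [ 642.6 -200.9    9.8] [array([ 650.6, -186.1]), np.float64(113.5)] [array([ 649.7, -203.6]), array([105.6, 222.5]), np.float64(87.8)]
side cradle 469 [ 432.5 -353.2    9.9] [array([ 445. , -353.5]), np.float64(112.5)] [array([ 445.5, -350. ]), array([220. ,  67.6]), np.float64(7.5)]
```

View pics/crop1.png

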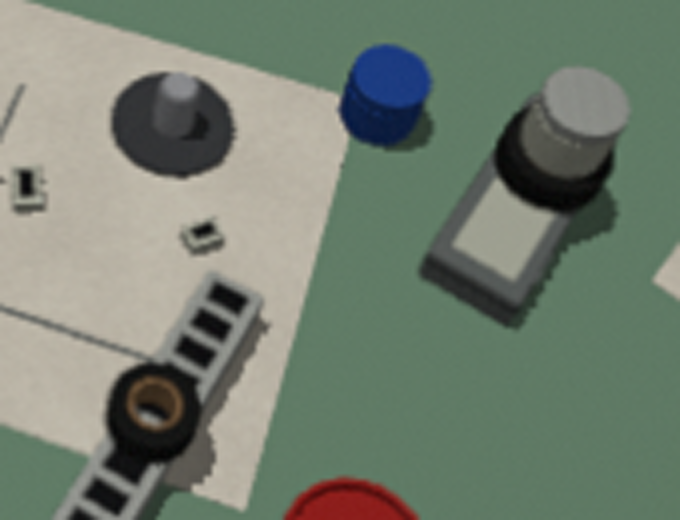

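The crop confirms it: a white jar with a bare metal cap on the black roll on the grey case, and the blue jar apart from it. I'll write a helper that works out the tool-axis shift, then go and look with the wrist camera.

Add to h.py:
```python
def go(x,y,z,ang=None,s=None):
    """tool-axis shift to world x,y,z, then turn about tool z so that closing line lies at ang deg (mod 180)"""
    s=s or read_state(); T=R.from_euler('xyz',s['tool_rot']); d=T.inv().apply(np.array([x,y,z])-s['eef_pos'])
    ya=T.apply([0,1,0]); a=np.degrees(np.arctan2(ya[1],ya[0])); out=f"at {np.round(s['eef_pos'],1)} close {a:.1f} w {s['width']:.1f} t {s['clock']:.1f} q7 {s['qpos'][6]:.2f}: shift {np.round(d,1)} |{np.linalg.norm(d):.0f}|"
    if ang is not None: out+=f" turn rz {-np.radians((ang-a+90)%180-90):.3f}"
    print(out)
```

```bash
python3 -c "
from h import *
go(411,331,240,80.6)"
```

```text
at [192.6 620.9 200.6] close 72.8 w 85.3 t 1.1 q7 -0.02: shift [-294.5 -212.1  -39.4] |365| turn rz -0.137
```

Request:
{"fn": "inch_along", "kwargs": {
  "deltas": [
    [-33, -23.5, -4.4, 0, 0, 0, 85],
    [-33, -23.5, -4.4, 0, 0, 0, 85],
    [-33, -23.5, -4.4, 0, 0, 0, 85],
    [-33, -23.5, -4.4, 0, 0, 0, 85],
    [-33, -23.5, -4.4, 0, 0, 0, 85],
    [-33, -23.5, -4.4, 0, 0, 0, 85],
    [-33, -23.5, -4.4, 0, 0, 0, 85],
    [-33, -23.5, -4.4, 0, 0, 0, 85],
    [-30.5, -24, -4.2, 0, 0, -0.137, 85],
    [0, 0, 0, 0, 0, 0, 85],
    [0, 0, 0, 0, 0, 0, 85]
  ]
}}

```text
refused: deltas: the value is too long (schema: maxItems 1). Nothing was moved.
```

Nothing moved. I misread the format; it is a list holding one list of rows, three levels of brackets. Resending.

Request:
{"fn": "inch_along", "kwargs": {
  "deltas": [
    [[-33, -23.5, -4.4, 0, 0, 0, 85], [-33, -23.5, -4.4, 0, 0, 0, 85], [-33, -23.5, -4.4, 0, 0, 0, 85], [-33, -23.5, -4.4, 0, 0, 0, 85], [-33, -23.5, -4.4, 0, 0, 0, 85], [-33, -23.5, -4.4, 0, 0, 0, 85], [-33, -23.5, -4.4, 0, 0, 0, 85], [-33, -23.5, -4.4, 0, 0, 0, 85], [-30.5, -24, -4.2, 0, 0, -0.137, 85], [0, 0, 0, 0, 0, 0, 85], [0, 0, 0, 0, 0, 0, 85]]
  ]
}}

```text
clock: 2.2
eef_pos: [411.7, 330.4, 240.3]
tool_rot: [3.141, 0.0, 2.974]
force: [-0.5, 0.1, 0.2]
width: 85.2
gripper_force: 0.0
```

Run:
```python
from m import *
s,im,d,c=snap('wrist'); cv2.imwrite('pics/w1.png',im); np.savez('w1.npz',im=im,d=d)
P=cloud(c,s,d.astype(float))
for nm,x,y,r,a,b in [('jar',411,331,50,90,115),('wroll',411,331,60,48,62),('case',433,321,100,22,38)]:
    Q=top(P,x,y,r,a,b)
    if len(Q)>4: print(nm,len(Q),np.round(np.median(Q,0),1),[np.round(v,1) for v in circ(Q)],[np.round(v,1) for v in rect(Q)])
go(411,331,240,80.6)
```

```text
jar 1970 [410.1 334.6 100.4] [array([411.6, 334.3]), np.float64(25.0)] [array([411.3, 334.3]), array([48.6, 48.9]), np.float64(82.0)]
wroll 676 [393.2 338.8  55.3] [array([412.1, 334.6]), np.float64(32.6)] [array([404.9, 335.4]), array([64.4, 49.8]), np.float64(83.6)]
case 3302 [461.  323.6  30.5] [array([430.7, 308.1]), np.float64(88.1)] [array([429. , 294.5]), array([128.9, 148.2]), np.float64(79.6)]
at [410.7 331.7 240.1] close 80.6 w 85.2 t 2.2 q7 0.69: shift [-0.4 -0.6  0.1] |1| turn rz -0.001
```

View pics/w1.png

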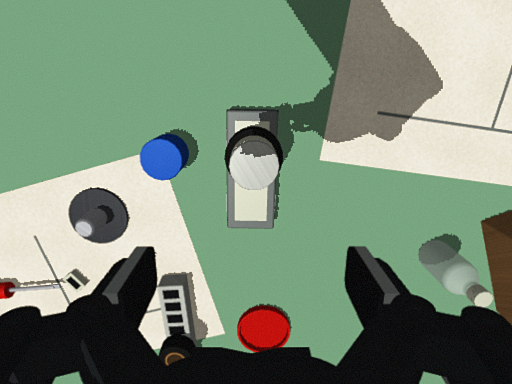

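Run:
```python
from h import *
s=read_state(); f=np.load('w1.npz'); c=cams.calibration('wrist'); P=cloud(c,s,f['d'].astype(float))
T=R.from_euler('xyz',s['tool_rot']); Q=T.inv().apply((P.reshape(-1,3)-s['eef_pos']))
m=(f['d'].ravel()>0)&(Q[:,2]<5)&(abs(Q[:,0])<30)&(abs(Q[:,1])<70); Q=Q[m]
for sg in(1,-1):
    q=Q[Q[:,1]*sg>0]; print(len(q), np.round(np.percentile(q[:,2],[50,90,99,100]),1), np.round(np.percentile(q[q[:,2]>q[:,2].max()-6][:,1],[0,100]),1))
go(411.6,334.3,65,80.6)
```

```text
17387 [-100.9  -70.   -49.2  -43.3] [42.6 49.7]
16862 [-100.2  -69.5  -49.1  -43.3] [-48.2 -41.8]
at [410.7 331.7 240.1] close 80.6 w 85.2 t 2.2 q7 0.69: shift [ -0.6   2.6 175.1] |175| turn rz -0.001
```

Request:
{"fn": "inch_along", "kwargs": {
  "deltas": [
    [[0, 2.7, 44, 0, 0, 0, 85], [0, 0, 44, 0, 0, 0, 85], [0, 0, 44, 0, 0, 0, 85], [0, 0, 43, 0, 0, 0, 85], [0, 0, 0, 0, 0, 0, 85], [0, 0, 0, 0, 0, 0, 85], [0, 0, 0, 0, 0, 0, 40], [0, 0, 0, 0, 0, 0, 40], [0, 0, 0, 0, 0, 0, 40], [0, 0, 0, 0, 0, 0, 40], [0, 0, 0, 0, 0, 0, 40], [0, 0, 0, 0, 0, 0, 40]]
  ]
}}

```text
clock: 3.45
eef_pos: [412.5, 334.4, 67.8]
tool_rot: [3.139, 0.002, 2.977]
force: [-1.6, -1.4, 14.9]
width: 40.0
gripper_force: 7.1
```

Opening of 40 mm on a 50 mm jar, with 15 N upwards on the tool, isn't right. I'll look before moving.

Run:
```python
from h import *
s=read_state(); print(s['width'],s['gripper_force'],s['force'],s['eef_pos'])
a=snap('wrist')[1]; b=snap('scene')[1]; cc=snap('side')[1]
b=cv2.resize(b[140:260,340:500],(512,384),interpolation=cv2.INTER_CUBIC)[:, :]
cc=cv2.resize(cc[120:220,110:243],(512,384),interpolation=cv2.INTER_CUBIC)
o=np.hstack([cv2.resize(a,(400,300)),cv2.resize(b,(400,300))]); o=np.vstack([o,np.hstack([cv2.resize(cc,(400,300)),np.zeros((300,400,3),np.uint8)])])
cv2.imwrite('pics/g1.png',o)
```

```text
40.03116100043635 7.065588998048042 [-1.58355156 -1.44652654 14.92803553] [412.54356857 334.36781025  67.77295091]
```

View pics/g1.png

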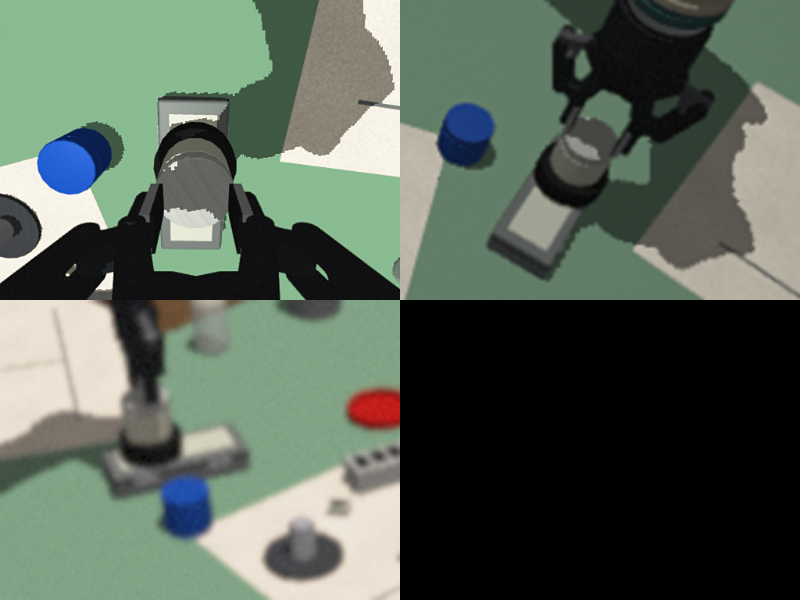

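The wrist view shows both fingers beside the jar, which still stands on the roll. I'll check the finger and jar geometry from depth.

Run:
```python
from m import *
s,im,d,c=snap('wrist'); P=cloud(c,s,d.astype(float)); P[d<=0]=np.nan
for r in range(150,330,12):
    print(r,[ (int(P[r,k,0]),int(P[r,k,1]),int(P[r,k,2])) if d[r,k]>0 else None for k in (180,195,205,215,230,250,270,285,295,305,318)])
```

```text
150 [(374, 288, 0), (376, 299, 0), (372, 311, 31), (373, 318, 30), (375, 327, 29), (377, 340, 32), (379, 353, 30), (381, 363, 30), (388, 372, 0), (389, 380, 1), (391, 389, 1)]
162 [(383, 286, 0), (385, 297, -1), (380, 309, 29), (381, 316, 29), (380, 327, 42), (380, 339, 50), (385, 352, 39), (389, 362, 30), (397, 371, 1), (399, 379, -1), (400, 389, 0)]
174 [(392, 284, 0), (394, 295, 0), (388, 308, 31), (384, 318, 52), (384, 327, 55), (387, 338, 54), (388, 350, 56), (392, 359, 48), (406, 370, 0), (408, 378, 0), (409, 387, 0)]
186 [(402, 281, -1), (403, 293, 0), (390, 311, 53), (390, 317, 56), (388, 327, 68), (387, 338, 76), (391, 349, 68), (397, 358, 56), (401, 364, 47), (417, 376, 0), (419, 386, 0)]
198 [(411, 279, 0), (413, 291, 0), (396, 309, 55), (392, 318, 74), (387, 328, 92), (387, 338, 95), (391, 348, 90), (401, 356, 64), (405, 363, 56), (427, 375, 0), (428, 385, 0)]
210 [(421, 277, 0), (422, 289, 1), (404, 308, 56), (390, 321, 96), (389, 329, 102), (391, 338, 100), (393, 347, 100), (397, 354, 93), (413, 362, 54), (437, 374, 1), (438, 384, 1)]
222 [(431, 275, 0), (432, 287, 1), 
[... 931 characters left out ...]
138), (416, 313, 116), (469, 298, 32), (428, 321, 99), (429, 331, 100), (431, 341, 100), (481, 350, 27), (424, 353, 113), (409, 355, 136), (405, 359, 144)]
294 [(397, 313, 150), (407, 314, 137), (499, 281, 1), (481, 296, 30), (483, 307, 30), (485, 322, 30), (487, 337, 30), (511, 348, 0), (513, 357, 0), (413, 354, 138), (405, 358, 150)]
306 [(398, 315, 156), (412, 313, 137), (511, 278, 0), (491, 294, 30), (493, 305, 30), (495, 320, 30), (497, 335, 31), (523, 347, 0), (525, 355, 0), (419, 354, 137), (404, 356, 157)]
318 [(393, 318, 168), (417, 312, 137), (524, 275, 0), (525, 284, 0), (504, 303, 30), (506, 319, 31), (509, 334, 30), (536, 345, 0), (537, 354, 0), (425, 353, 137), (399, 354, 168)]
```

The depth shows the fingertips at z≈100, on the cap's edge. So the true tips lie about 32 mm behind the reported TCP (43 mm when open). I'll lift, open, and go lower stepwise.

Request:
{"fn": "inch_along", "kwargs": {
  "deltas": [
    [[0, 0, -25, 0, 0, 0, 40], [0, 0, 0, 0, 0, 0, 85], [0, 0, 0, 0, 0, 0, 85], [0, 0, 0, 0, 0, 0, 85], [0, 0, 0, 0, 0, 0, 85], [0, 0, 0, 0, 0, 0, 85], [0, 0, 0, 0, 0, 0, 85]]
  ]
}}

```text
clock: 4.35
eef_pos: [411.3, 333.6, 89.6]
tool_rot: [-3.141, -0.001, 2.978]
force: [-0.8, -0.8, 0.1]
width: 84.5
gripper_force: 0.0
```

Add to m.py:
```python
def tips():
    s,im,d,c=snap('wrist'); P=cloud(c,s,d.astype(float)); T=R.from_euler('xyz',s['tool_rot'])
    Q=T.inv().apply((P.reshape(-1,3)-s['eef_pos'])).reshape(P.shape); m=(d>0)&(abs(Q[...,0])<14)&(abs(Q[...,1])<75)&(P[...,2]>35+0*Q[...,2])
    for sg in(1,-1):
        k=m&(Q[...,1]*sg>s['width']/2-4)&(im.max(2)<110); q=Q[k]; 
        if len(q): print('finger',sg,'lowest z tool',np.round(np.percentile(q[:,2],[95,99,100]),1),'inner y',np.round(np.percentile(q[:,1]*sg,[1,5]),1))
    return s,im,d,c,P
```

Run:
```python
from m import *
s,im,d,c,P=tips()
for nm,x,y,r,a,b in [('jar',411,334,50,90,112),('wroll',411,331,60,48,62)]:
    Q=top(P,x,y,r,a,b); print(nm,len(Q),np.round(np.median(Q,0),1),[np.round(v,1) for v in circ(Q)])
go(411.6,334.3,32,80.6)
```

```text
finger 1 lowest z tool [-55.6 -47.9 -43.6] inner y [39.7 42.5]
finger -1 lowest z tool [-54.9 -47.7 -43.7] inner y [39.5 41.8]
jar 6180 [408.9 334.6 100.4] [array([411.4, 334.1]), np.float64(25.1)]
wroll 1869 [391.3 339.7  55.4] [array([412.6, 334.2]), np.float64(32.9)]
at [411.3 333.6  89.6] close 80.6 w 84.9 t 4.4 q7 0.69: shift [-0.2  0.8 57.6] |58| turn rz 0.000
```

Request:
{"fn": "inch_along", "kwargs": {
  "deltas": [
    [[0, 0.7, 30, 0, 0, 0, 85], [0, 0, 29.5, 0, 0, 0, 85], [0, 0, 0, 0, 0, 0, 85], [0, 0, 0, 0, 0, 0, 85], [0, 0, 0, 0, 0, 0, 40], [0, 0, 0, 0, 0, 0, 40], [0, 0, 0, 0, 0, 0, 40], [0, 0, 0, 0, 0, 0, 40], [0, 0, 0, 0, 0, 0, 40], [0, 0, 0, 0, 0, 0, 40]]
  ]
}}

```text
clock: 5.4
eef_pos: [412.3, 335.0, 32.0]
tool_rot: [3.14, 0.001, 2.978]
force: [-0.6, 0.2, 7.0]
width: 48.4
gripper_force: 61.0
```

```bash
python3 -c "
from m import *
s,*_=tips(); print(s['eef_pos'],s['force'],s['width'],s['gripper_force'])"
```

```text
finger 1 lowest z tool [-49.9 -23.4 -20.9] inner y [21. 24.]
finger -1 lowest z tool [-47.4 -23.2 -20.8] inner y [20.9 23.8]
[412.26831711 334.99130372  31.96465334] [-0.63695026  0.19360206  7.03634085] 48.431939944861945 61.04944556951523
```

Request:
{"fn": "inch_along", "kwargs": {
  "deltas": [
    [[0, 0, -10, 0, 0, 0, 40], [0, 0, -40, 0, 0, 0, 40], [0, 0, -45, 0, 0, 0, 40], [0, 0, -45, 0, 0, 0, 40], [0, 0, -30, 0, 0, 0, 40], [0, 0, 0, 0, 0, 0, 40]]
  ]
}}

```text
clock: 6.05
eef_pos: [414.1, 336.5, 205.9]
tool_rot: [3.133, 0.006, 2.978]
force: [-0.3, 0.1, -1.4]
width: 48.4
gripper_force: 62.2
```

Run:
```python
from m import *
s,im,d,c,P=tips(); print(s['eef_pos'],s['force'],s['width'],s['gripper_force'])
cv2.imwrite('pics/g2.png',im); go(649.5,9.5,200)
for nm,x,y,r,a,b in [('roll+case',411,331,60,48,62)]:
    Q=top(P,x,y,r,a,b); print(nm,len(Q),[np.round(v,1) for v in circ(Q)])
Q=top(P,412,335,35,200,300);print(np.round(np.percentile(Q[:,2],[5,20,50,80,95]),1))
```

```text
finger 1 lowest z tool [-51.4 150.4 153.2] inner y [20.9 23.5]
finger -1 lowest z tool [-48.5 150.7 170.3] inner y [20.8 23.8]
[414.07483101 336.52879531 205.93924586] [-0.29293035  0.0767836  -1.40641247] 48.39214406672112 62.24872425198555
at [412.7 335.4 203.4] close 80.6 w 48.5 t 6.1 q7 0.69: shift [-286.8 -283.     3.1] |403|
roll+case 2110 [array([412.7, 334.3]), np.float64(33.0)]
[246.1 266.7 274.2 275.1 290.6]
```

View pics/g2.png

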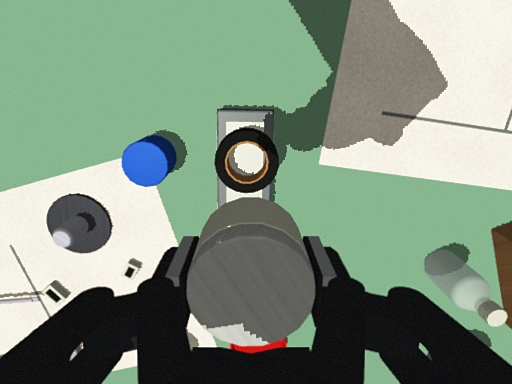

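Jar held upright; the roll at (247,160) is undisturbed. I'll get the true fingertip height from the depth, and dish measurements by moving there.

Run:
```python
from m import *
s,im,d,c,P=tips(); T=R.from_euler('xyz',s['tool_rot']); Q=T.inv().apply((P.reshape(-1,3)-s['eef_pos']))
Q=Q[(d.ravel()>0)&(Q[:,2]<30)]
for sg in(1,-1):
    q=Q[(Q[:,1]*sg>26)&(Q[:,1]*sg<45)&(abs(Q[:,0])<14)]; print('tip',np.round(np.percentile(q[:,2],[90,99,100]),1))
q=Q[(abs(Q[:,1])<20)]; print('jar low', np.round(np.percentile(q[:,2],[1,50,99,100]),1))
```

```text
finger 1 lowest z tool [-50.  148.  153.7] inner y [20.9 23.5]
finger -1 lowest z tool [-48.7 148.1 168.2] inner y [20.9 23.8]
tip [-54. -41. -37.]
tip [-55.7 -41.2 -37. ]
jar low [-121.6  -68.7  -30.1  -24.9]
```

Request:
{"fn": "inch_along", "kwargs": {
  "deltas": [
    [[-32, -31.5, 0, 0, 0, 0, 40], [-32, -31.5, 0, 0, 0, 0, 40], [-32, -31.5, 0, 0, 0, 0, 40], [-32, -31.5, 0, 0, 0, 0, 40], [-32, -31.5, 0, 0, 0, 0, 40], [-32, -31.5, 0, 0, 0, 0, 40], [-32, -31.5, 0, 0, 0, 0, 40], [-20, -20, 0, 0, 0, 0, 40], [0, 0, 0, 0, 0, 0, 40], [0, 0, 0, 0, 0, 0, 40], [0, 0, 0, 0, 0, 0, 40]]
  ]
}}

```text
clock: 7.25
eef_pos: [611.6, 59.0, 199.3]
tool_rot: [3.141, -0.003, 2.98]
force: [-0.6, 1.1, -0.8]
width: 48.6
gripper_force: 62.3
```

Run:
```python
from m import *
s,im,d,c=snap('wrist'); P=cloud(c,s,d.astype(float)); cv2.imwrite('pics/d1.png',im); go(649.5,9.5,120)
Q=top(P,649,10,60,7.5,18); x,y=Q[:,:2].T
A=np.c_[2*x,2*y,np.ones(len(x))]; p=np.linalg.lstsq(A,x*x+y*y,rcond=None)[0]; print(len(Q),[np.round(v,1) for v in circ(Q)],p[:2],np.sqrt(p[2]+p[0]**2+p[1]**2))
for n in('tray','cradle'): pass
```

```text
at [611.8  59.2 199.7] close 80.8 w 48.4 t 7.3 q7 1.30: shift [-45.4 -43.1  79.5] |101|
550 [array([649.,  10.]), np.float64(39.9)] [648.906476    10.49661473] 37.69272361756905
```

Request:
{"fn": "inch_along", "kwargs": {
  "deltas": [
    [[-23, -21.5, 0, 0, 0, 0, 40], [-22.5, -21.3, 0, 0, 0, 0, 40], [0, 0, 45, 0, 0, 0, 40], [0, 0, 45, 0, 0, 0, 40], [0, 0, 45, 0, 0, 0, 40], [0, 0, 45, 0, 0, 0, 40], [0, 0, 0, 0, 0, 0, 40], [0, 0, 0, 0, 0, 0, 40]]
  ]
}}

```text
clock: 8.1
eef_pos: [650.5, 8.9, 20.6]
tool_rot: [3.141, -0.001, 2.979]
force: [0.1, 0.7, -0.3]
width: 48.7
gripper_force: 62.4
```

```bash
python3 -c "
from h import *
go(649,10.2,-18.5)"
```

```text
at [650.5   8.9  20.6] close 80.7 w 48.7 t 8.1 q7 1.39: shift [ 1.7  1.  39.1] |39|
```

Request:
{"fn": "inch_along", "kwargs": {
  "deltas": [
    [[1, 0.7, 20, 0, 0, 0, 40], [0, 0, 14, 0, 0, 0, 40], [0, 0, 4, 0, 0, 0, 40], [0, 0, 0, 0, 0, 0, 40], [0, 0, 0, 0, 0, 0, 40]]
  ]
}}

```text
clock: 8.6
eef_pos: [651.0, 8.6, -16.3]
tool_rot: [3.141, 0.002, 2.978]
force: [1.1, 0.1, -1.2]
width: 48.6
gripper_force: 62.4
```

Request:
{"fn": "inch_along", "kwargs": {
  "deltas": [
    [[0, 0, 2, 0, 0, 0, 40], [0, 0, 0, 0, 0, 0, 40]]
  ]
}}

```text
clock: 8.8
eef_pos: [650.7, 8.5, -18.9]
tool_rot: [3.141, 0.001, 2.978]
force: [-1.1, -0.9, 0.5]
width: 48.8
gripper_force: 62.7
```

Request:
{"fn": "inch_along", "kwargs": {
  "deltas": [
    [[0, 0, 1.5, 0, 0, 0, 40], [0, 0, 0, 0, 0, 0, 40]]
  ]
}}

```text
clock: 9.0
eef_pos: [650.7, 8.6, -19.0]
tool_rot: [3.141, 0.001, 2.978]
force: [-2.5, 0.5, 10.4]
width: 48.6
gripper_force: 63.6
```

Contact on the dish floor where it was predicted. Release, rise, look.

Request:
{"fn": "inch_along", "kwargs": {
  "deltas": [
    [[0, 0, -1, 0, 0, 0, 85], [0, 0, 0, 0, 0, 0, 85], [0, 0, 0, 0, 0, 0, 85], [0, 0, 0, 0, 0, 0, 85], [0, 0, 0, 0, 0, 0, 85], [0, 0, -15, 0, 0, 0, 85], [0, 0, -40, 0, 0, 0, 85], [0, 0, -45, 0, 0, 0, 85], [0, 0, -45, 0, 0, 0, 85], [0, 0, -45, 0, 0, 0, 85], [0, 0, -30, 0, 0, 0, 85], [0, 0, 0, 0, 0, 0, 85]]
  ]
}}

```text
clock: 10.2
eef_pos: [653.7, 8.5, 206.9]
tool_rot: [3.139, 0.011, 2.978]
force: [0.5, -0.6, 0.5]
width: 84.5
gripper_force: 0.0
```

Run:
```python
from m import *
s,im,d,c=snap('wrist'); P=cloud(c,s,d.astype(float))
for nm,x,y,r,a,b in [('jar',649,10,60,40,60),('dish',649,10,60,8,16),('tspin',467,111,30,30,55)]:
    Q=top(P,x,y,r,a,b); print(nm,len(Q),np.round(np.median(Q,0),1) if len(Q) else '',[np.round(v,1) for v in circ(Q)] if len(Q) else '')
go(412.5,334.3,205,80.6)
```

```text
jar 1797 [649.    9.5  49.5] [array([650.2,   9.3]), np.float64(24.8)]
dish 795 [645.   11.6  12.2] [array([649.5,  10.3]), np.float64(39.8)]
tspin 0  
at [651.9   8.6 203.9] close 80.6 w 84.9 t 10.2 q7 1.38: shift [289.3 282.3  -2.6] |404| turn rz 0.000
```

Request:
{"fn": "inch_along", "kwargs": {
  "deltas": [
    [[36, 35.3, 0, 0, 0, 0, 85], [36, 35.3, 0, 0, 0, 0, 85], [36, 35.3, 0, 0, 0, 0, 85], [36, 35.3, 0, 0, 0, 0, 85], [36, 35.3, 0, 0, 0, 0, 85], [36, 35.3, 0, 0, 0, 0, 85], [36, 35.3, 0, 0, 0, 0, 85], [36, 35.3, 0, 0, 0, 0, 85], [0, 0, 0, 0, 0, 0, 85], [0, 0, 0, 0, 0, 0, 85]]
  ]
}}

```text
clock: 11.25
eef_pos: [412.3, 332.2, 199.3]
tool_rot: [-3.14, -0.001, 2.982]
force: [0.2, -0.9, 0.2]
width: 85.1
gripper_force: 0.0
```

Run:
```python
from m import *
s,im,d,c=snap('wrist'); P=cloud(c,s,d.astype(float)); np.savez('w2.npz',d=d,im=im)
for nm,x,y,r,a,b in [('wroll',412,334,50,48,62),('tspin',467,111,30,30,55),('case',433,328,82,22,38)]:
    Q=top(P,x,y,r,a,b); print(nm,len(Q),np.round(np.median(Q,0),1) if len(Q) else '',[np.round(v,1) for v in circ(Q)] if len(Q) else '',[np.round(v,1) for v in rect(Q)] if len(Q) else '')
go(412.5,334.3,-6,80.6)
```

```text
wroll 2172 [411.  334.7  55.3] [array([412.7, 334.4]), np.float64(32.9)] [array([412.3, 334.4]), array([64.5, 64.5]), np.float64(78.6)]
tspin 489 [464.5 117.6  43.6] [array([466.7, 113.7]), np.float64(12.8)] [array([466.6, 114.4]), array([24.7, 22.5]), np.float64(9.1)]
case 5072 [446.1 327.9  30.6] [array([433.7, 325.3]), np.float64(79.6)] [array([430.5, 302.7]), array([113. , 148.4]), np.float64(79.0)]
at [413.6 330.7 199.4] close 80.6 w 84.9 t 11.3 q7 0.70: shift [  1.5   3.7 205.4] |205| turn rz 0.001
```

Request:
{"fn": "inch_along", "kwargs": {
  "deltas": [
    [[1, 3.7, 44, 0, 0, 0, 85], [0, 0, 44, 0, 0, 0, 85], [0, 0, 44, 0, 0, 0, 85], [0, 0, 40, 0, 0, 0, 85], [0, 0, 20, 0, 0, 0, 85], [0, 0, 13, 0, 0, 0, 85], [0, 0, 0, 0, 0, 0, 85], [0, 0, 0, 0, 0, 0, 85]]
  ]
}}

```text
clock: 12.1
eef_pos: [414.6, 334.9, -4.4]
tool_rot: [3.141, 0.001, 2.976]
force: [0.2, -0.3, -0.9]
width: 85.0
gripper_force: 0.0
```

Request:
{"fn": "inch_along", "kwargs": {
  "deltas": [
    [[0, 0, 0, 0, 0, 0, 55], [0, 0, 0, 0, 0, 0, 55], [0, 0, 0, 0, 0, 0, 55], [0, 0, 0, 0, 0, 0, 55], [0, 0, 0, 0, 0, 0, 55]]
  ]
}}

```text
clock: 12.6
eef_pos: [414.6, 335.7, -3.3]
tool_rot: [3.14, 0.002, 2.978]
force: [-0.3, -0.7, 4.9]
width: 63.2
gripper_force: 66.3
```

Request:
{"fn": "inch_along", "kwargs": {
  "deltas": [
    [[0, 0, -8, 0, 0, 0, 55], [0, 0, -30, 0, 0, 0, 55], [0, 0, -45, 0, 0, 0, 55], [0, 0, -45, 0, 0, 0, 55], [0, 0, -45, 0, 0, 0, 55], [0, 0, -30, 0, 0, 0, 55], [0, 0, 0, 0, 0, 0, 55], [0, 0, 0, 0, 0, 0, 55]]
  ]
}}

```text
clock: 13.4
eef_pos: [413.5, 335.3, 199.0]
tool_rot: [3.14, 0.001, 2.978]
force: [-0.3, 0.2, -1.9]
width: 63.1
gripper_force: 66.6
```

Run:
```python
from m import *
s,im,d,c=snap('wrist'); P=cloud(c,s,d.astype(float)); cv2.imwrite('pics/g3.png',im)
T=R.from_euler('xyz',s['tool_rot']); Q=T.inv().apply((P.reshape(-1,3)-s['eef_pos'])); 
q=Q[(abs(Q[:,1])<30)&(abs(Q[:,0])<40)&(Q[:,2]<5)&(d.ravel()>0)]; print('held z',np.round(np.percentile(q[:,2],[1,50,99,100]),1), [np.round(v,1) for v in circ(q[(q[:,2]>-70)])])
go(466.7,113.7,120)
Q=top(P,433,328,82,24,36); Q=Q[Q[:,1]>280]; print(rect(Q),np.median(Q,0))
```

```text
held z [-121.5  -59.1  -36.3  -32.7] [array([1.8, 0.5]), np.float64(33.2)]
at [412.9 334.7 197.8] close 80.6 w 63.7 t 13.4 q7 0.69: shift [ -89.2 -209.3   77.9] |240|
((435.17132568359375, 328.1371154785156), (61.2630615234375, 147.68338012695312), 79.86334991455078) [402.67525483 332.80411448  30.61179204]
```

View pics/g3.png

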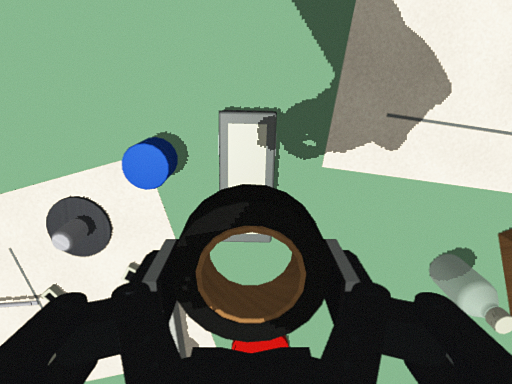

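Run:
```python
from m import *
s,im,d,c=snap('wrist'); P=cloud(c,s,d.astype(float))
for a,b in((41,55),(43.5,48),(4,9)):
    Q=top(P,467,112,45,a,b); print(len(Q),np.median(Q,0).round(1),circ(Q))
for n in('scene','side'):
    f=np.load(n+'0.npz'); P=cloud(cams.calibration(n),None,f['d'].astype(float)); 
    for a,b in((41,55),(4,9)): Q=top(P,467,112,45,a,b); print(n,len(Q),np.median(Q,0).round(1),circ(Q))
```

```text
344 [465.7 115.4  44.8] ((466.17291259765625, 113.72614288330078), 12.704896926879883)
252 [466.3 113.8  45.1] ((466.8304443359375, 113.64151763916016), 11.51801586151123)
2318 [458.7 121.3   6.2] ((466.74993896484375, 113.45594024658203), 40.59807205200195)
scene 60 [470.4 112.5  44.5] ((469.337158203125, 113.45191192626953), 12.021160125732422)
scene 447 [475.6 117.3   6.3] ((467.1737365722656, 114.7548599243164), 41.59575653076172)
side 30 [462.9 108.7  43.1] ((466.0874328613281, 110.16914367675781), 12.782793045043945)
side 217 [456.6 102.1   6.1] ((465.1410827636719, 110.83399200439453), 42.595947265625)
```

Request:
{"fn": "inch_along", "kwargs": {
  "deltas": [
    [[-15, -35, 0, 0, 0, 0, 55], [-15, -35, 0, 0, 0, 0, 55], [-15, -35, 0, 0, 0, 0, 55], [-15, -35, 0, 0, 0, 0, 55], [0, 0, 0, 0, 0, 0, 55], [0, 0, 0, 0, 0, 0, 55]]
  ]
}}

```text
clock: 14.1
eef_pos: [449.3, 186.2, 196.8]
tool_rot: [-3.14, -0.002, 2.975]
force: [0.1, 0.7, -1.2]
width: 63.7
gripper_force: 66.5
```

Run:
```python
from m import *
s,im,d,c=snap('wrist'); P=cloud(c,s,d.astype(float))
for a,b in((41,55),(4,9)):
    Q=top(P,467,112,45,a,b); print(len(Q),np.median(Q,0).round(1),circ(Q))
go(467,112,100)
```

```text
430 [466.2 113.4  44.9] ((466.9212646484375, 112.6642074584961), 12.933218002319336)
2594 [457.5 113.4   6.4] ((467.1861877441406, 112.6555404663086), 40.188114166259766)
at [449.2 187.7 197. ] close 80.6 w 62.8 t 14.2 q7 0.98: shift [-30.1 -71.7  97. ] |124|
```

Request:
{"fn": "inch_along", "kwargs": {
  "deltas": [
    [[-15.5, -35, 0, 0, 0, 0, 55], [-15.5, -35, 0, 0, 0, 0, 55], [0, 0, 45, 0, 0, 0, 55], [0, 0, 45, 0, 0, 0, 55], [0, 0, 45, 0, 0, 0, 55], [0, 0, 40, 0, 0, 0, 55], [0, 0, 0, 0, 0, 0, 55], [0, 0, 0, 0, 0, 0, 55], [0, 0, 0, 0, 0, 0, 55]]
  ]
}}

```text
clock: 15.05
eef_pos: [470.6, 114.4, 24.8]
tool_rot: [3.14, 0.003, 2.979]
force: [0.1, -1.1, -1.7]
width: 62.9
gripper_force: 66.9
```

```bash
python3 -c "
from h import *
for i in range(4): go(468.3,113.2,-27); cams.get_image('wrist')"
```

```text
at [470.6 114.4  24.8] close 80.7 w 62.9 t 15.1 q7 1.16: shift [ 2.2 -1.6 51.8] |52|
at [470.9 114.3  25.1] close 80.7 w 62.9 t 15.1 q7 1.16: shift [ 2.6 -1.6 52.1] |52|
at [470.9 114.1  25.2] close 80.6 w 63.2 t 15.2 q7 1.16: shift [ 2.6 -1.4 52.2] |52|
at [470.7 114.   25.1] close 80.6 w 63.4 t 15.2 q7 1.16: shift [ 2.5 -1.2 52.1] |52|
```

Request:
{"fn": "inch_along", "kwargs": {
  "deltas": [
    [[2.4, -1.4, 0, 0, 0, 0, 55], [0, 0, 15, 0, 0, 0, 55], [0, 0, 0, 0, 0, 0, 55]]
  ]
}}

```text
clock: 15.55
eef_pos: [465.7, 112.0, 7.6]
tool_rot: [-3.141, -0.001, 2.978]
force: [-0.7, 0.0, -0.1]
width: 63.2
gripper_force: 67.0
```

Request:
{"fn": "inch_along", "kwargs": {
  "deltas": [
    [[0, 0, 15, 0, 0, 0, 55], [0, 0, 12, 0, 0, 0, 55], [0, 0, 7, 0, 0, 0, 55], [0, 0, 0, 0, 0, 0, 55]]
  ]
}}

```text
clock: 15.95
eef_pos: [468.8, 112.8, -23.9]
tool_rot: [-3.139, -0.006, 2.978]
force: [-0.3, 0.6, -2.1]
width: 63.4
gripper_force: 67.0
```

Request:
{"fn": "inch_along", "kwargs": {
  "deltas": [
    [[0, 0, 2.5, 0, 0, 0, 55], [0, 0, 0, 0, 0, 0, 55]]
  ]
}}

```text
clock: 16.15
eef_pos: [468.3, 112.4, -25.3]
tool_rot: [-3.139, -0.007, 2.979]
force: [-0.7, -0.2, -1.3]
width: 63.0
gripper_force: 67.0
```

Request:
{"fn": "inch_along", "kwargs": {
  "deltas": [
    [[0, 0, 1.5, 0, 0, 0, 55], [0, 0, 0, 0, 0, 0, 55]]
  ]
}}

```text
clock: 16.35
eef_pos: [468.1, 112.6, -26.9]
tool_rot: [-3.139, -0.007, 2.977]
force: [0.9, 0.1, -1.6]
width: 63.0
gripper_force: 67.0
```

Request:
{"fn": "inch_along", "kwargs": {
  "deltas": [
    [[0, 0, 1.5, 0, 0, 0, 55], [0, 0, 0, 0, 0, 0, 55], [0, 0, 0, 0, 0, 0, 85], [0, 0, 0, 0, 0, 0, 85], [0, 0, 0, 0, 0, 0, 85], [0, 0, 0, 0, 0, 0, 85], [0, 0, -15, 0, 0, 0, 85], [0, 0, -40, 0, 0, 0, 85], [0, 0, -45, 0, 0, 0, 85], [0, 0, -45, 0, 0, 0, 85], [0, 0, -45, 0, 0, 0, 85], [0, 0, -35, 0, 0, 0, 85]]
  ]
}}

```text
clock: 17.55
eef_pos: [470.1, 113.3, 199.1]
tool_rot: [-3.14, -0.005, 2.978]
force: [0.8, -0.5, 0.4]
width: 84.9
gripper_force: 0.0
```

Request:
{"fn": "inch_along", "kwargs": {
  "deltas": [
    [[15, 35, 0, 0, 0, 0, 85], [15, 35, 0, 0, 0, 0, 85], [15, 35, 0, 0, 0, 0, 85], [15, 35, 0, 0, 0, 0, 85], [15, 35, 0, 0, 0, 0, 85], [15, 35, 0, 0, 0, 0, 85], [0, 0, 0, 0, 0, 0, 85], [0, 0, 0, 0, 0, 0, 85]]
  ]
}}

```text
clock: 18.35
eef_pos: [414.5, 335.3, 196.1]
tool_rot: [-3.138, -0.008, 2.98]
force: [0.1, -0.7, 0.2]
width: 85.1
gripper_force: 0.0
```

Run:
```python
from m import *
s,im,d,c=snap('wrist'); P=cloud(c,s,d.astype(float)); cv2.imwrite('pics/g4.png',im)
Q=top(P,467,112,45,26,36); print(len(Q),np.median(Q,0).round(1),circ(Q))
Q=top(P,433,328,82,24,36); Q=Q[Q[:,1]>280]; print(rect(Q))
go(435.2,328.1,-25,79.9)
```

```text
1702 [461.8 119.9  30.9] ((466.6993408203125, 114.30236053466797), 33.37013244628906)
((435.2753601074219, 327.8616943359375), (61.267967224121094, 147.64723205566406), 79.39279174804688)
at [415.1 333.9 196.1] close 80.6 w 85.2 t 18.4 q7 0.52: shift [-22.4  -1.5 220.9] |222| turn rz 0.013
```

View pics/g4.png

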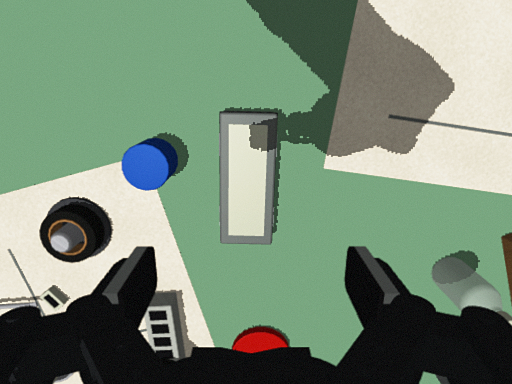

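Request:
{"fn": "inch_along", "kwargs": {
  "deltas": [
    [[-22, -1.3, 0, 0, 0, 0.018, 85], [0, 0, 44, 0, 0, 0, 85], [0, 0, 44, 0, 0, 0, 85], [0, 0, 44, 0, 0, 0, 85], [0, 0, 44, 0, 0, 0, 85], [0, 0, 30, 0, 0, 0, 85], [0, 0, 17, 0, 0, 0, 85], [0, 0, 0, 0, 0, 0, 85], [0, 0, 0, 0, 0, 0, 85]]
  ]
}}

```text
clock: 19.3
eef_pos: [435.8, 328.4, -26.4]
tool_rot: [-3.138, -0.007, 2.958]
force: [1.0, 0.2, 0.2]
width: 85.0
gripper_force: 0.0
```

Request:
{"fn": "inch_along", "kwargs": {
  "deltas": [
    [[0, 0, 0, 0, 0, 0, 48], [0, 0, 0, 0, 0, 0, 48], [0, 0, 0, 0, 0, 0, 48], [0, 0, 0, 0, 0, 0, 48], [0, 0, 0, 0, 0, 0, 48], [0, 0, 0, 0, 0, 0, 48]]
  ]
}}

```text
clock: 19.9
eef_pos: [436.1, 329.5, -25.0]
tool_rot: [-3.139, -0.005, 2.959]
force: [-0.3, -1.8, 6.4]
width: 59.0
gripper_force: 65.8
```

Request:
{"fn": "inch_along", "kwargs": {
  "deltas": [
    [[0, 0, -8, 0, 0, 0, 48], [0, 0, -30, 0, 0, 0, 48], [0, 0, -45, 0, 0, 0, 48], [0, 0, -45, 0, 0, 0, 48], [0, 0, -45, 0, 0, 0, 48], [0, 0, -40, 0, 0, 0, 48], [0, 0, 0, 0, 0, 0, 48]]
  ]
}}

```text
clock: 20.6
eef_pos: [439.6, 332.8, 192.7]
tool_rot: [3.135, 0.001, 2.96]
force: [-0.1, 0.8, -3.0]
width: 58.9
gripper_force: 66.2
```

```bash
python3 -c "
from h import *
go(640,-160,190)"
```

```text
at [439.6 332.8 192.7] close 79.6 w 58.9 t 20.6 q7 0.52: shift [-2.862e+02 -4.485e+02  3.000e-01] |532|
```

Request:
{"fn": "inch_along", "kwargs": {
  "deltas": [
    [[-24, -37.4, 0, 0, 0, 0, 48], [-24, -37.4, 0, 0, 0, 0, 48], [-24, -37.4, 0, 0, 0, 0, 48], [-24, -37.4, 0, 0, 0, 0, 48], [-24, -37.4, 0, 0, 0, 0, 48], [-24, -37.4, 0, 0, 0, 0, 48], [-24, -37.4, 0, 0, 0, 0, 48], [-24, -37.4, 0, 0, 0, 0, 48], [-24, -37.4, 0, 0, 0, 0, 48], [-24, -37.4, 0, 0, 0, 0, 48], [0, 0, 0, 0, 0, 0, 48], [0, 0, 0, 0, 0, 0, 48]]
  ]
}}

```text
clock: 21.8
eef_pos: [604.0, -82.7, 184.7]
tool_rot: [-3.138, -0.009, 2.957]
force: [-1.0, 0.1, -2.1]
width: 58.8
gripper_force: 66.2
```

Run:
```python
from m import *
s,im,d,c=snap('wrist'); P=cloud(c,s,d.astype(float)); cv2.imwrite('pics/g5.png',im); np.savez('w5.npz',im=im,d=d,s0=s['eef_pos'],s1=s['tool_rot'])
go(648,-202,100)
Q=top(P,648,-202,130,8,14); print(len(Q),rect(Q))
```

```text
at [604.  -80.6 185. ] close 79.6 w 58.8 t 21.9 q7 1.32: shift [ -66.  -111.3   84.6] |155|
978 ((608.3180541992188, -225.49578857421875), (73.3619613647461, 209.5218048095703), 61.63265609741211)
```

View pics/g5.png

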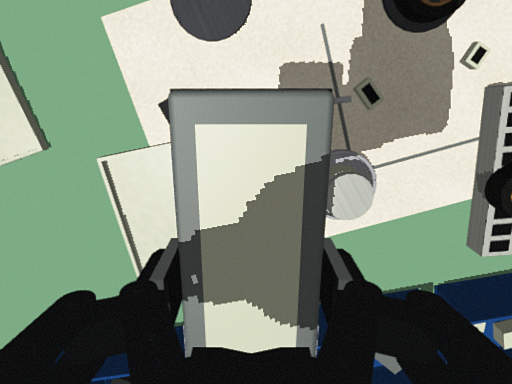

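The case is held level. It hides the tray from the wrist camera, so I'll fit the tray and cradle by colour and height from the fixed cameras, using this view to refine them.

Run:
```python
from m import *
for n in('scene','side'):
    f=np.load(n+'0.npz'); P=cloud(cams.calibration(n),None,f['d'].astype(float)); im=f['im'].astype(int)
    for nm,x,y in(('tray',648,-202),('cradle',447,-350)):
        k=(np.hypot(P[...,0]-x,P[...,1]-y)<125)&(P[...,2]>1.5)&(P[...,2]<16)&(im.min(2)>95)&(im.max(2)-im.min(2)<40)
        k=cv2.morphologyEx(k.astype(np.uint8),cv2.MORPH_CLOSE,np.ones((3,3))); nl,l,st,ce=cv2.connectedComponentsWithStats(k); i=1+np.argmax(st[1:,4])
        Q=P[l==i]; print(n,nm,len(Q),rect(Q))
f=np.load('w5.npz'); s=dict(eef_pos=f['s0'],tool_rot=f['s1']); P=cloud(cams.calibration('wrist'),s,f['d'].astype(float)); im=f['im'].astype(int)
k=(np.hypot(P[...,0]-648,P[...,1]+202)<125)&(P[...,2]>8)&(P[...,2]<14)&(im.min(2)>95); k[:,260:]=0; ys,xs=np.nonzero(k)
Q=P[k]; print(len(Q),rect(Q))
```

```text
scene tray 4318 ((815.3483276367188, -67.0948486328125), (672.2573852539062, 234.81710815429688), 37.1546745300293)
scene cradle 2888 ((643.1141967773438, -73.91915893554688), (923.5405883789062, 246.1712646484375), 54.33732223510742)
side tray 2224 ((290.9887390136719, -469.4023742675781), (1142.4534912109375, 227.00247192382812), 38.244266510009766)
side cradle 2908 ((201.14385986328125, -567.4331665039062), (891.5201416015625, 188.21299743652344), 42.65131378173828)
787 ((611.55712890625, -227.24478149414062), (73.3619613647461, 202.15948486328125), 61.63265609741211)
```

Create tr.py:
```python
from m import *
def tray(P,im,x,y,rad=125):
    im=im.astype(int); k0=(np.hypot(P[...,0]-x,P[...,1]-y)<rad)&(P[...,2]>1.8)&(P[...,2]<16)&(im.min(2)>80)&(im.max(2)-im.min(2)<45)
    k=cv2.morphologyEx(k0.astype(np.uint8),cv2.MORPH_CLOSE,np.ones((3,3))); k=cv2.morphologyEx(k,cv2.MORPH_OPEN,np.ones((3,3)))
    nl,l,st,ce=cv2.connectedComponentsWithStats(k); i=1+np.argmax(st[1:,4]); return P[(l==i)&k0]
```

Run:
```python
from tr import *
for n in('scene','side'):
    f=np.load(n+'0.npz'); P=cloud(cams.calibration(n),None,f['d'].astype(float))
    for nm,x,y in(('tray',648,-202),('cradle',447,-350)):
        Q=tray(P,f['im'],x,y); print(n,nm,len(Q),rect(Q),np.mean(Q,0).round(1))
```

```text
scene tray 2255 ((647.11181640625, -184.47610473632812), (210.17678833007812, 214.81265258789062), 20.607501983642578) [ 655.9 -191.4    4.6]
scene cradle 1540 ((449.3009033203125, -350.1553955078125), (199.72421264648438, 228.7928924560547), 67.26451110839844) [ 451.4 -357.1    5. ]
side tray 1281 ((649.4512939453125, -168.7390899658203), (165.1945343017578, 229.97042846679688), 89.35224914550781) [ 652.6 -196.5    5.1]
side cradle 1702 ((449.5991516113281, -344.0719909667969), (233.88014221191406, 87.77837371826172), 6.436593055725098) [ 440.4 -350.     5.3]
```

Create fr.py:
```python
from m import *
from scipy.optimize import least_squares
def fit(Q,c0,L,W,a0):
    q=Q[:,:2]
    def res(p):
        c,s=np.cos(p[2]),np.sin(p[2]); d=q-p[:2]; u=abs(d@[c,s])-L/2; v=abs(d@[-s,c])-W/2
        return np.where((u>0)&(v>0),np.hypot(u,v),np.where(np.maximum(u,v)>0,np.maximum(u,v),-np.minimum(-u,-v)))
    best=min((least_squares(res,[c0[0],c0[1],a],loss='cauchy',f_scale=2.5) for a in np.radians(np.arange(a0-30,a0+31,10))),key=lambda r:r.cost)
    r=abs(res(best.x)); return best.x[:2].round(1),np.degrees(best.x[2]).round(1),len(q),(r<5).mean().round(2)
```

Run:
```python
from fr import *
c=cams.calibration('scene'); print(at_z(c,None,[[137,225],[172,178],[203,188],[166,242],[145,160],[183,112],[196,118],[158,166]],11).round(0))
for n in('scene','side'):
    f=np.load(n+'0.npz'); P=cloud(cams.calibration(n),None,f['d'].astype(float))
    for nm,x,y,L,W,r in(('tray',648,-202,174,88,115),('cradle',447,-350,212,60,125)):
        print(n,nm,fit(top(P,x,y,r,8,14),(x,y),L,W,0))
```

```text
[[ 738. -242.   11.]
 [ 576. -250.   11.]
 [ 567. -157.   11.]
 [ 744. -150.   11.]
 [ 558. -356.   11.]
 [ 342. -374.   11.]
 [ 347. -322.   11.]
 [ 559. -310.   11.]]
scene tray (array([ 659.3, -199.4]), np.float64(1.1), 394, np.float64(0.95))
scene cradle (array([ 448.3, -348.2]), np.float64(7.5), 283, np.float64(1.0))
side tray (array([ 655.3, -202.7]), np.float64(1.3), 266, np.float64(0.95))
side cradle (array([ 444.9, -350.4]), np.float64(7.6), 406, np.float64(1.0))
```

Run:
```python
from fr import *
f=np.load('w5.npz'); s=dict(eef_pos=f['s0'],tool_rot=f['s1']); P=cloud(cams.calibration('wrist'),s,f['d'].astype(float)); 
print(fit(top(P,657,-201,115,8,14),(657,-201),174,88,0))
go(657,-201,185,91.2)
```

```text
(array([ 657.7, -199.2]), np.float64(0.5), 851, np.float64(1.0))
at [604.  -80.6 185. ] close 79.6 w 58.8 t 21.9 q7 1.32: shift [ -73.9 -108.9   -0.5] |132| turn rz -0.203
```

Request:
{"fn": "inch_along", "kwargs": {
  "deltas": [
    [[-24.7, -36.2, 0, 0, 0, 0, 48], [-24.7, -36.2, 0, 0, 0, 0, 48], [-24.6, -36.1, 0, 0, 0, 0, 48], [0, 0, 20, 0, 0, -0.1, 48], [0, 0, 20, 0, 0, -0.1, 48], [0, 0, 45, 0, 0, 0, 48], [0, 0, 45, 0, 0, 0, 48], [0, 0, 0, 0, 0, 0, 48], [0, 0, 0, 0, 0, 0, 48], [0, 0, 0, 0, 0, 0, 48]]
  ]
}}

```text
clock: 22.85
eef_pos: [659.8, -200.9, 58.7]
tool_rot: [-3.139, -0.003, -3.122]
force: [-0.8, -0.4, -2.6]
width: 58.4
gripper_force: 66.8
```

Run:
```python
from fr import *
s,im,d,c=snap('wrist'); P=cloud(c,s,d.astype(float)); cv2.imwrite('pics/g6.png',im)
Q=top(P,657,-201,115,8,14); print(len(Q), fit(Q,(657,-201),174,88,0))
for i in range(3): go(657.3,-200.3,-20,91); snap('wrist')
```

```text
1343 (array([ 657.9, -200.1]), np.float64(0.7), 1343, np.float64(0.94))
at [ 659.9 -201.3   59. ] close 91.1 w 59.0 t 22.9 q7 1.62: shift [ 2.4  1.3 79. ] |79| turn rz 0.002
at [ 659.7 -201.5   58.9] close 91.1 w 59.0 t 22.9 q7 1.62: shift [ 2.2  1.5 78.9] |79| turn rz 0.001
at [ 659.2 -201.7   58.5] close 91.1 w 59.0 t 23.0 q7 1.62: shift [ 1.7  1.7 78.5] |79| turn rz 0.001
```

View pics/g6.png

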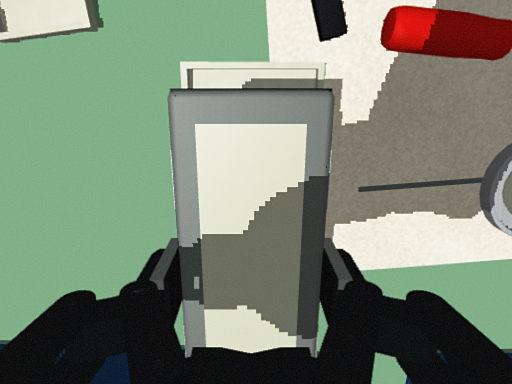

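Case aligned over the tray. Lower it.

Request:
{"fn": "inch_along", "kwargs": {
  "deltas": [
    [[1.6, 1.5, 25, 0, 0, 0, 48], [0, 0, 25, 0, 0, 0, 48], [0, 0, 20, 0, 0, 0, 48], [0, 0, 8, 0, 0, 0, 48], [0, 0, 0, 0, 0, 0, 48], [0, 0, 0, 0, 0, 0, 48]]
  ]
}}

```text
clock: 23.65
eef_pos: [656.2, -200.5, -21.1]
tool_rot: [-3.139, -0.005, -3.123]
force: [0.4, -0.4, -2.7]
width: 59.0
gripper_force: 67.3
```

Request:
{"fn": "inch_along", "kwargs": {
  "deltas": [
    [[0, 0, 2, 0, 0, 0, 48], [0, 0, 0, 0, 0, 0, 48]]
  ]
}}

```text
clock: 23.85
eef_pos: [656.4, -200.6, -22.0]
tool_rot: [-3.139, -0.005, -3.124]
force: [-2.3, -0.1, 6.7]
width: 58.3
gripper_force: 68.4
```

Contact. Release and check.

Request:
{"fn": "inch_along", "kwargs": {
  "deltas": [
    [[0, 0, -0.5, 0, 0, 0, 85], [0, 0, 0, 0, 0, 0, 85], [0, 0, 0, 0, 0, 0, 85], [0, 0, 0, 0, 0, 0, 85], [0, 0, -15, 0, 0, 0, 85], [0, 0, -40, 0, 0, 0, 85], [0, 0, -45, 0, 0, 0, 85], [0, 0, -45, 0, 0, 0, 85], [0, 0, -45, 0, 0, 0, 85], [0, 0, -30, 0, 0, 0, 85], [0, 0, 0, 0, 0, 0, 85], [0, 0, 0, 0, 0, 0, 85]]
  ]
}}

```text
clock: 25.05
eef_pos: [657.1, -199.9, 197.9]
tool_rot: [-3.139, -0.005, -3.123]
force: [-0.4, -0.0, -0.8]
width: 85.0
gripper_force: 0.0
```

Run:
```python
from fr import *
s,im,d,c=snap('wrist'); P=cloud(c,s,d.astype(float))
print(fit(top(P,657,-201,115,8,14),(657,-201),174,88,0))
Q=top(P,657,-201,80,27,40); print(rect(Q),np.percentile(Q[:,2],[2,50,98]))
A=np.c_[Q[:,:2]-Q[:,:2].mean(0),np.ones(len(Q))]; print('slope',np.linalg.lstsq(A,Q[:,2],rcond=None)[0][:2])
go(675,178,195,84.5)
```

```text
(array([ 657.4, -199.6]), np.float64(0.9), 1929, np.float64(0.97))
((656.591064453125, -199.83087158203125), (147.23358154296875, 61.390037536621094), 0.9998567700386047) [31.33444058 33.64608783 35.25867804]
slope [0.00034031 0.00122778]
at [ 656.2 -199.8  196.3] close 91.0 w 84.9 t 25.1 q7 1.67: shift [-25.8 377.4   0.4] |378| turn rz 0.114
```

Request:
{"fn": "inch_along", "kwargs": {
  "deltas": [
    [[-2.5, 38, 0, 0, 0, 0, 85], [-2.5, 38, 0, 0, 0, 0, 85], [-2.5, 38, 0, 0, 0, 0, 85], [-2.5, 38, 0, 0, 0, 0, 85], [-2.5, 38, 0, 0, 0, 0, 85], [-2.5, 38, 0, 0, 0, 0, 85], [-2.5, 38, 0, 0, 0, 0, 85], [-2.5, 38, 0, 0, 0, 0, 85], [-2.5, 38, 0, 0, 0, 0, 85], [-2.5, 35, 0, 0, 0, 0.114, 85], [0, 0, 0, 0, 0, 0, 85], [0, 0, 0, 0, 0, 0, 85]]
  ]
}}

```text
clock: 26.3
eef_pos: [673.5, 178.6, 193.5]
tool_rot: [-3.138, -0.01, 3.049]
force: [-0.2, -0.5, -0.8]
width: 85.2
gripper_force: 0.0
```

Run:
```python
from m import *
s,im,d,c=snap('wrist'); P=cloud(c,s,d.astype(float)); cv2.imwrite('pics/g7.png',im)
Q=top(P,676,178,45,48,62); print(len(Q),circ(Q)); x,y=Q[Q[:,2]>52][:,:2].T
Q=top(P,667,179,105,26,36); print(len(Q),rect(Q))
go(675,178,195,84.5)
```

```text
1552 ((676.03564453125, 180.57647705078125), 24.9974365234375)
4739 ((664.9078369140625, 179.45289611816406), (42.409515380859375, 185.4015655517578), 83.99188232421875)
at [674.  176.6 193.8] close 84.6 w 84.8 t 26.4 q7 1.03: shift [-0.8  1.4 -1.3] |2| turn rz 0.001
```

View pics/g7.png

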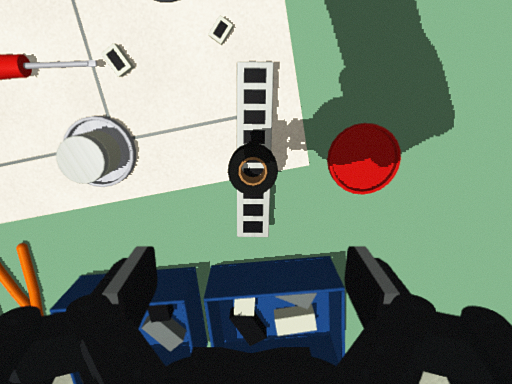

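Request:
{"fn": "inch_along", "kwargs": {
  "deltas": [
    [[-1.5, 2.8, 44, 0, 0, 0, 85], [0, 0, 44, 0, 0, 0, 85], [0, 0, 44, 0, 0, 0, 85], [0, 0, 40, 0, 0, 0, 85], [0, 0, 16, 0, 0, 0, 85], [0, 0, 10, 0, 0, 0, 85], [0, 0, 0, 0, 0, 0, 85], [0, 0, 0, 0, 0, 0, 85]]
  ]
}}

```text
clock: 27.15
eef_pos: [676.8, 180.0, -0.7]
tool_rot: [-3.14, -0.004, 3.045]
force: [0.4, 0.3, 0.2]
width: 85.2
gripper_force: 0.0
```

Request:
{"fn": "inch_along", "kwargs": {
  "deltas": [
    [[0, 0, 0, 0, 0, 0, 40], [0, 0, 0, 0, 0, 0, 40], [0, 0, 0, 0, 0, 0, 40], [0, 0, 0, 0, 0, 0, 40], [0, 0, 0, 0, 0, 0, 40], [0, 0, 0, 0, 0, 0, 40], [0, 0, 0, 0, 0, 0, 40]]
  ]
}}

```text
clock: 27.85
eef_pos: [676.3, 180.2, -0.7]
tool_rot: [-3.14, -0.005, 3.046]
force: [-1.0, -0.1, 7.0]
width: 48.8
gripper_force: 61.3
```

Request:
{"fn": "inch_along", "kwargs": {
  "deltas": [
    [[0, 0, -8, 0, 0, 0, 40], [0, 0, -30, 0, 0, 0, 40], [0, 0, -45, 0, 0, 0, 40], [0, 0, -45, 0, 0, 0, 40], [0, 0, -45, 0, 0, 0, 40], [0, 0, -25, 0, 0, 0, 40], [0, 0, 0, 0, 0, 0, 40], [0, 0, 0, 0, 0, 0, 40]]
  ]
}}

```text
clock: 28.65
eef_pos: [676.5, 180.1, 196.0]
tool_rot: [-3.139, -0.006, 3.046]
force: [0.8, 0.2, -1.2]
width: 48.6
gripper_force: 62.1
```

Run:
```python
from m import *
s,im,d,c=snap('wrist'); P=cloud(c,s,d.astype(float))
T=R.from_euler('xyz',s['tool_rot']); Q=T.inv().apply((P.reshape(-1,3)-s['eef_pos'])); 
q=Q[(abs(Q[:,1])<23)&(abs(Q[:,0])<40)&(Q[:,2]<5)&(d.ravel()>0)]; print('held z',np.round(np.percentile(q[:,2],[1,50,99,100]),1), [np.round(v,1) for v in circ(q[(q[:,2]>-66)])])
Q=top(P,667,179,105,26,36); print(len(Q),rect(Q))
go(470,-30,195)
```

```text
held z [-121.8  -56.7  -34.1  -30.7] [array([0.4, 0.5]), np.float64(25.1)]
5056 ((648.8978881835938, 184.46603393554688), (36.056270599365234, 153.1356964111328), 84.13072967529297)
at [675.7 179.8 194.6] close 84.5 w 48.9 t 28.7 q7 1.03: shift [ 184.8 -228.5    2. ] |294|
```

Request:
{"fn": "inch_along", "kwargs": {
  "deltas": [
    [[28, -34.5, 0, 0, 0, 0, 40], [28, -34.5, 0, 0, 0, 0, 40], [28, -34.5, 0, 0, 0, 0, 40], [28, -34.5, 0, 0, 0, 0, 40], [28, -34.5, 0, 0, 0, 0, 40], [28, -34.5, 0, 0, 0, 0, 40], [20, -24, 0, 0, 0, 0, 40], [0, 0, 0, 0, 0, 0, 40], [0, 0, 0, 0, 0, 0, 40]]
  ]
}}

```text
clock: 29.6
eef_pos: [466.6, -32.1, 196.5]
tool_rot: [-3.139, -0.009, 3.044]
force: [0.2, -0.2, -0.8]
width: 48.9
gripper_force: 62.2
```

Run:
```python
from m import *
s,im,d,c=snap('wrist'); P=cloud(c,s,d.astype(float)); cv2.imwrite('pics/g8.png',im)
for a,b in((35,55),(3.5,9)):
    Q=top(P,438,-93,45,a,b); 
    if len(Q)>3: print(len(Q),np.median(Q,0).round(1),circ(Q))
for n in('scene','side'):
    f=np.load(n+'0.npz'); P=cloud(cams.calibration(n),None,f['d'].astype(float)); 
    for a,b in((38,55),(4,9)): Q=top(P,438,-93,45,a,b); print(n,len(Q),np.median(Q,0).round(1),circ(Q))
go(438,-93,100)
```

```text
86 [437.6 -90.4  43.1] ((438.10223388671875, -91.13861083984375), 4.911481857299805)
3864 [435.9 -90.2   6.4] ((438.03857421875, -91.23121643066406), 39.95863723754883)
scene 8 [440.1 -90.1  42.7] ((440.08642578125, -90.3780517578125), 2.952268362045288)
scene 431 [441.2 -87.2   6.4] ((439.65997314453125, -91.99773406982422), 41.311180114746094)
side 7 [434.4 -95.6  43.5] ((435.0379638671875, -96.15567779541016), 3.8619134426116943)
side 359 [434.1 -98.5   5.9] ((436.7462158203125, -94.89359283447266), 41.57735824584961)
at [467.4 -31.2 196.6] close 84.5 w 48.4 t 29.6 q7 1.31: shift [ 22.6 -64.1  97. ] |118|
```

View pics/g8.png

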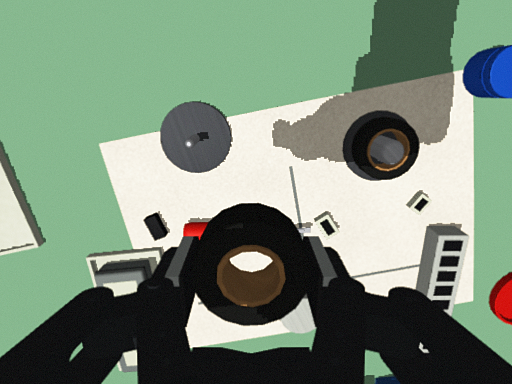

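Request:
{"fn": "inch_along", "kwargs": {
  "deltas": [
    [[11.2, -31, 0, 0, 0, 0, 40], [11.1, -31, 0, 0, 0, 0, 40], [0, 0, 45, 0, 0, 0, 40], [0, 0, 45, 0, 0, 0, 40], [0, 0, 45, 0, 0, 0, 40], [0, 0, 36, 0, 0, 0, 40], [0, 0, 0, 0, 0, 0, 40], [0, 0, 0, 0, 0, 0, 40], [0, 0, 0, 0, 0, 0, 40]]
  ]
}}

```text
clock: 30.55
eef_pos: [439.7, -91.3, 28.0]
tool_rot: [-3.139, -0.004, 3.047]
force: [0.1, -0.2, -0.8]
width: 48.7
gripper_force: 62.4
```

```bash
python3 -c "
from m import *
for i in range(3):
    go(438.1,-91.4,-23); s,im,d,c=snap('wrist')
P=cloud(c,s,d.astype(float)); Q=top(P,438,-91,45,3.5,9); print(len(Q),circ(Q))"
```

```text
at [439.7 -91.3  28. ] close 84.6 w 48.7 t 30.6 q7 1.31: shift [ 1.4 -0.2 51. ] |51|
at [439.9 -91.5  28.3] close 84.5 w 48.7 t 30.6 q7 1.31: shift [ 1.6  0.1 51.3] |51|
at [439.8 -91.7  28.4] close 84.5 w 48.7 t 30.6 q7 1.31: shift [ 1.5  0.3 51.4] |51|
7366 ((438.2546081542969, -91.50332641601562), 39.959983825683594)
```

Request:
{"fn": "inch_along", "kwargs": {
  "deltas": [
    [[1.4, 0, 0, 0, 0, 0, 40], [0, 0, 18, 0, 0, 0, 40], [0, 0, 0, 0, 0, 0, 40]]
  ]
}}

```text
clock: 31.0
eef_pos: [435.8, -91.6, 8.3]
tool_rot: [-3.139, -0.008, 3.046]
force: [-0.7, -0.1, -1.9]
width: 48.9
gripper_force: 62.4
```

Request:
{"fn": "inch_along", "kwargs": {
  "deltas": [
    [[0, 0, 15, 0, 0, 0, 40], [0, 0, 12, 0, 0, 0, 40], [0, 0, 4, 0, 0, 0, 40], [0, 0, 0, 0, 0, 0, 40]]
  ]
}}

```text
clock: 31.4
eef_pos: [436.1, -92.0, -22.3]
tool_rot: [-3.139, -0.008, 3.046]
force: [-0.0, 0.1, -0.6]
width: 48.9
gripper_force: 62.4
```

Request:
{"fn": "inch_along", "kwargs": {
  "deltas": [
    [[0, 0, 2, 0, 0, 0, 40], [0, 0, 0, 0, 0, 0, 40]]
  ]
}}

```text
clock: 31.6
eef_pos: [436.5, -91.8, -24.0]
tool_rot: [-3.139, -0.006, 3.046]
force: [0.0, 0.5, -0.2]
width: 48.9
gripper_force: 62.4
```

Request:
{"fn": "inch_along", "kwargs": {
  "deltas": [
    [[-1.4, 0, 1, 0, 0, 0, 40], [0, 0, 0, 0, 0, 0, 40], [0, 0, 0, 0, 0, 0, 85], [0, 0, 0, 0, 0, 0, 85], [0, 0, 0, 0, 0, 0, 85], [0, 0, 0, 0, 0, 0, 85], [0, 0, -15, 0, 0, 0, 85], [0, 0, -40, 0, 0, 0, 85], [0, 0, -45, 0, 0, 0, 85], [0, 0, -45, 0, 0, 0, 85], [0, 0, -45, 0, 0, 0, 85], [0, 0, -35, 0, 0, 0, 85]]
  ]
}}

```text
clock: 32.8
eef_pos: [439.5, -91.2, 202.1]
tool_rot: [-3.139, -0.006, 3.046]
force: [1.4, -1.5, -0.5]
width: 84.9
gripper_force: 0.0
```

Run:
```python
from m import *
s,im,d,c=snap('wrist'); P=cloud(c,s,d.astype(float))
Q=top(P,438,-91,40,24,36); print(len(Q),np.median(Q,0).round(1),circ(Q))
Q=top(P,438,-91,45,3.5,9); print(len(Q),circ(Q))
go(665,179.5,195,84)
```

```text
1333 [436.4 -90.9  31.3] ((437.86505126953125, -91.07359313964844), 24.99593162536621)
2143 ((438.5867614746094, -90.45230865478516), 40.73964309692383)
at [442.8 -91.2 206.2] close 84.5 w 85.1 t 32.9 q7 1.20: shift [-195.4  290.7   10.5] |350| turn rz 0.009
```

Small roll is down (top 31.3 = 6 + 25) and centred. Next, the magazine.

Request:
{"fn": "inch_along", "kwargs": {
  "deltas": [
    [[-24.4, 36.4, 0, 0, 0, 0, 85], [-24.4, 36.4, 0, 0, 0, 0, 85], [-24.4, 36.4, 0, 0, 0, 0, 85], [-24.4, 36.4, 0, 0, 0, 0, 85], [-24.4, 36.4, 0, 0, 0, 0, 85], [-24.4, 36.4, 0, 0, 0, 0, 85], [-24.4, 36.4, 0, 0, 0, 0, 85], [-24.4, 36.4, 6, 0, 0, 0, 85], [0, 0, 0, 0, 0, 0, 85], [0, 0, 0, 0, 0, 0, 85]]
  ]
}}

```text
clock: 33.85
eef_pos: [660.6, 180.8, 190.1]
tool_rot: [-3.138, -0.009, 3.048]
force: [-0.1, -0.8, 0.6]
width: 84.8
gripper_force: 0.0
```

Run:
```python
from m import *
s,im,d,c=snap('wrist'); P=cloud(c,s,d.astype(float))
Q=top(P,665,179.5,110,27,36); r=rect(Q); print(len(Q),r)
go(*r[0],-24,84)
```

```text
5930 ((665.9435424804688, 182.86912536621094), (35.48900604248047, 186.39083862304688), 83.91260528564453)
at [660.6 179.2 190.6] close 84.5 w 85.0 t 33.9 q7 0.80: shift [ -6.8   5.  214.5] |215| turn rz 0.009
```

Request:
{"fn": "inch_along", "kwargs": {
  "deltas": [
    [[-6, 2.5, 20, 0, 0, 0.01, 85], [0, 0, 44, 0, 0, 0, 85], [0, 0, 44, 0, 0, 0, 85], [0, 0, 44, 0, 0, 0, 85], [0, 0, 34, 0, 0, 0, 85], [0, 0, 16, 0, 0, 0, 85], [0, 0, 10, 0, 0, 0, 85], [0, 0, 0, 0, 0, 0, 85], [0, 0, 0, 0, 0, 0, 85]]
  ]
}}

```text
clock: 34.8
eef_pos: [667.3, 181.8, -19.0]
tool_rot: [-3.14, -0.005, 3.035]
force: [-0.9, 0.1, -0.2]
width: 84.7
gripper_force: 0.0
```

Request:
{"fn": "inch_along", "kwargs": {
  "deltas": [
    [[0, 0, 0, 0, 0, 0, 25], [0, 0, 0, 0, 0, 0, 25], [0, 0, 0, 0, 0, 0, 25], [0, 0, 0, 0, 0, 0, 25], [0, 0, 0, 0, 0, 0, 25], [0, 0, 0, 0, 0, 0, 25], [0, 0, 0, 0, 0, 0, 25], [0, 0, 0, 0, 0, 0, 25]]
  ]
}}

```text
clock: 35.6
eef_pos: [666.8, 181.7, -19.5]
tool_rot: [-3.14, -0.006, 3.036]
force: [-0.4, -0.4, 5.2]
width: 34.5
gripper_force: 62.7
```

Request:
{"fn": "inch_along", "kwargs": {
  "deltas": [
    [[0, 0, -8, 0, 0, 0, 25], [0, 0, -30, 0, 0, 0, 25], [0, 0, -45, 0, 0, 0, 25], [0, 0, -45, 0, 0, 0, 25], [0, 0, -45, 0, 0, 0, 25], [0, 0, -40, 0, 0, 0, 25], [0, 0, 0, 0, 0, 0, 25]]
  ]
}}

```text
clock: 36.3
eef_pos: [670.8, 183.8, 199.4]
tool_rot: [3.139, 0.003, 3.035]
force: [0.1, 0.2, -1.6]
width: 34.6
gripper_force: 62.0
```

```bash
python3 -c "
from m import *
go(446.5,-349.3,190,97.5)
s,im,d,c=snap('wrist'); P=cloud(c,s,d.astype(float)); T=R.from_euler('xyz',s['tool_rot']); Q=T.inv().apply((P.reshape(-1,3)-s['eef_pos']))
q=Q[(abs(Q[:,1])<17)&(abs(Q[:,0])<110)&(Q[:,2]<-30)&(Q[:,2]>-62)&(d.ravel()>0)]; print(len(q),np.percentile(q[:,0],[0,1,99,100]),np.median(q[:,2]))
go(446.5,-349.3,190,97.5)"
```

```text
at [670.8 183.8 199.4] close 83.9 w 34.6 t 36.3 q7 0.80: shift [ 166.6 -553.9    7.4] |578| turn rz -0.237
27127 [-44.16991578 -39.93340976  92.96419853  94.03704536] -50.012234396300194
at [669.  182.7 195.8] close 83.9 w 34.6 t 36.4 q7 0.80: shift [ 165.1 -552.5    6.2] |577| turn rz -0.237
```

Request:
{"fn": "inch_along", "kwargs": {
  "deltas": [
    [[12, -40, 0, 0, 0, 0, 25], [12, -40, 0, 0, 0, 0, 25], [12, -40, 0, 0, 0, 0, 25], [12, -40, 0, 0, 0, 0, 25], [12, -40, 0, 0, 0, 0, 25], [12, -40, 0, 0, 0, 0, 25], [12, -40, 0, 0, 0, 0, 25], [12, -40, 0, 0, 0, 0, 25], [12, -40, 0, 0, 0, 0, 25], [12, -40, 0, 0, 0, 0, 25], [0, 0, 0, 0, 0, 0, 25], [0, 0, 0, 0, 0, 0, 25]]
  ]
}}

```text
clock: 37.55
eef_pos: [504.2, -204.3, 192.7]
tool_rot: [-3.14, -0.011, 3.033]
force: [-0.3, 1.1, -2.0]
width: 34.7
gripper_force: 61.9
```

Run:
```python
from fr import *
s,im,d,c=snap('wrist'); P=cloud(c,s,d.astype(float)); 
Q=top(P,446.5,-349.3,125,8,14); print(len(Q), fit(Q,(446.5,-349.3),212,60,7))
go(446.5,-349.3,190,97.5)
```

```text
2489 (array([ 447.1, -347.3]), np.float64(7.5), 2489, np.float64(1.0))
at [ 505.2 -202.7  193.2] close 83.9 w 34.7 t 37.6 q7 1.36: shift [  42.8 -152.     3.8] |158| turn rz -0.237
```

Request:
{"fn": "inch_along", "kwargs": {
  "deltas": [
    [[10.4, -37.5, 0, 0, 0, 0, 25], [10.4, -37.5, 0, 0, 0, 0, 25], [10.4, -37.5, 0, 0, 0, 0, 25], [10.3, -37.5, 0, 0, 0, 0, 25], [0, 0, 20, 0, 0, -0.12, 25], [0, 0, 20, 0, 0, -0.117, 25], [0, 0, 40, 0, 0, 0, 25], [0, 0, 40, 0, 0, 0, 25], [0, 0, 0, 0, 0, 0, 25], [0, 0, 0, 0, 0, 0, 25], [0, 0, 0, 0, 0, 0, 25]]
  ]
}}

```text
clock: 38.7
eef_pos: [450.3, -348.0, 76.9]
tool_rot: [-3.139, -0.005, -3.009]
force: [-0.1, -0.1, -0.4]
width: 34.5
gripper_force: 61.8
```

Run:
```python
from fr import *
s,im,d,c=snap('wrist'); P=cloud(c,s,d.astype(float)); 
Q=top(P,447,-347.3,125,8,14); print(len(Q), fit(Q,(447,-347.3),212,60,7))
for i in range(3): go(448,-347.3,-16,97.5); snap('wrist')
```

```text
0 (array([ 447. , -347.3]), np.float64(-23.0), 0, np.float64(nan))
at [ 450.1 -348.4   77.1] close 97.6 w 35.1 t 38.8 q7 1.71: shift [ 1.6  1.7 93.1] |93| turn rz 0.001
at [ 449.8 -348.7   77.1] close 97.5 w 34.6 t 38.8 q7 1.71: shift [ 1.1  2.  93.1] |93| turn rz 0.001
at [ 449.4 -348.8   76.9] close 97.5 w 34.6 t 38.9 q7 1.71: shift [ 0.7  2.  92.9] |93| turn rz 0.001fr.py:9: RuntimeWarning: Mean of empty slice.
  r=abs(res(best.x)); return best.x[:2].round(1),np.degrees(best.x[2]).round(1),len(q),(r<5).mean().round(2)
  ret = ret.dtype.type(ret / rcount)
```

Request:
{"fn": "inch_along", "kwargs": {
  "deltas": [
    [[0.9, 1.8, 30, 0, 0, 0, 25], [0, 0, 30, 0, 0, 0, 25], [0, 0, 20, 0, 0, 0, 25], [0, 0, 10, 0, 0, 0, 25], [0, 0, 0, 0, 0, 0, 25], [0, 0, 0, 0, 0, 0, 25]]
  ]
}}

```text
clock: 39.5
eef_pos: [447.1, -347.1, -14.1]
tool_rot: [-3.14, -0.006, -3.01]
force: [0.0, 0.2, -1.9]
width: 35.0
gripper_force: 61.9
```

Request:
{"fn": "inch_along", "kwargs": {
  "deltas": [
    [[0, 0, 2, 0, 0, 0, 25], [0, 0, 0, 0, 0, 0, 25]]
  ]
}}

```text
clock: 39.7
eef_pos: [446.6, -347.2, -16.4]
tool_rot: [-3.14, -0.007, -3.011]
force: [0.1, -0.0, -2.2]
width: 34.9
gripper_force: 61.9
```

Request:
{"fn": "inch_along", "kwargs": {
  "deltas": [
    [[0, 0, 1.5, 0, 0, 0, 25], [0, 0, 0, 0, 0, 0, 25]]
  ]
}}

```text
clock: 39.9
eef_pos: [446.6, -347.2, -16.7]
tool_rot: [-3.139, -0.007, -3.01]
force: [-2.5, 0.5, 12.2]
width: 34.7
gripper_force: 63.4
```

Request:
{"fn": "inch_along", "kwargs": {
  "deltas": [
    [[0, 0, -1, 0, 0, 0, 85], [0, 0, 0, 0, 0, 0, 85], [0, 0, 0, 0, 0, 0, 85], [0, 0, 0, 0, 0, 0, 85], [0, 0, 0, 0, 0, 0, 85], [0, 0, -15, 0, 0, 0, 85], [0, 0, -40, 0, 0, 0, 85], [0, 0, -45, 0, 0, 0, 85], [0, 0, -45, 0, 0, 0, 85], [0, 0, -45, 0, 0, 0, 85], [0, 0, -30, 0, 0, 0, 85], [0, 0, 0, 0, 0, 0, 85]]
  ]
}}

```text
clock: 41.1
eef_pos: [450.9, -347.2, 208.1]
tool_rot: [-3.135, -0.001, -3.01]
force: [0.7, 0.3, 0.4]
width: 84.9
gripper_force: 0.0
```

Run:
```python
from fr import *
s,im,d,c=snap('wrist'); P=cloud(c,s,d.astype(float)); print(s['eef_pos'],s['width'])
print(fit(top(P,447,-347.3,125,8,14),(447,-347.3),212,60,7))
Q=top(P,447,-347,110,29,40); print(rect(Q),np.percentile(Q[:,2],[2,50,98]))
A=np.c_[Q[:,:2]-Q[:,:2].mean(0),np.ones(len(Q))]; print('slope',np.linalg.lstsq(A,Q[:,2],rcond=None)[0][:2])
# whole scene
s,im,d,c=snap('scene'); cv2.imwrite('pics/end.png',im); P=cloud(c,s,d.astype(float))
for nm,x,y,r,a,b in [('jar',650,10,50,45,60),('wroll',467,113,45,27,38),('sroll',438,-91,45,27,38),('case',657,-200,85,28,40),('mag',447,-347,100,28,40)]:
    Q=top(P,x,y,r,a,b); print(nm,len(Q),np.round(np.median(Q,0),1),[np.round(v,1) for v in circ(Q)])
```

```text
[ 450.89349444 -347.24466216  208.14701384] 84.86105477089589
(array([ 447.3, -347.9]), np.float64(7.5), 1766, np.float64(1.0))
((445.82958984375, -346.59759521484375), (186.72425842285156, 36.05794906616211), 7.523797512054443) [31.98571419 33.60421029 35.23443907]
slope [0.00036063 0.0024083 ]
jar 329 [652.1  10.3  49.1] [array([650.6,   9.8]), np.float64(25.4)]
wroll 311 [474.6 115.2  31.1] [array([468.6, 113.9]), np.float64(32.7)]
sroll 176 [441.5 -88.1  31.3] [array([438.1, -90. ]), np.float64(25.5)]
case 1217 [ 663.2 -197.6   33.4] [array([ 657.4, -200.6]), np.float64(78.8)]
mag 614 [ 454.2 -344.5   34. ] [array([ 447.5, -351. ]), np.float64(94.1)]
```

View pics/end.png

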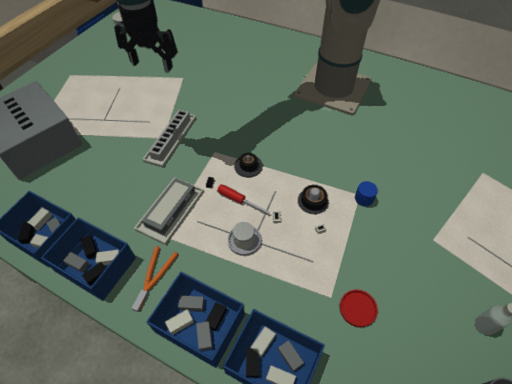

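The final picture shows everything in place: case in its tray (170,208), magazine in the cradle (170,138), small roll (248,163), large roll (314,198) and jar in the steel dish (244,236). The robot is clear of everything.

```bash
python3 -c "
from cell import ctrl; print(ctrl.finish_job())"
```

```text
the job is handed in; nothing more can be done
None
```

I handed the job in after about 41 s of the 136 s allowed: the case, magazine, both rolls and the jar all measured within about 2 mm of their places and flat. The verdict itself was not reported back. On the first jar grasp the fingertips closed onto the cap with about 15 N, because they sit some 32 mm behind the reported TCP, but the jar did not move or tip.

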